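# Open the bench-top vapour filter and hold its filter plate up over the glass dish

### The arm

A 6-joint arm with a two-finger parallel gripper is mounted at the origin on a cart in front of the work surface, level with it; the furniture and walls round the work are solid. World frame = base frame: x ahead of the robot, y to its left, z up, the work surface at z = 0. Lengths are in m, angles in degrees, forces in N, time in s.
With the tool pointing down it reaches from about 0.425 to 0.95 m from the base axis. Payload 3.5 kg.
Tool frame: the origin (TCP) lies at the centre of the arm's flange, where the gripper is bolted on; the fingertips stand 173 mm ahead of it and the grasp point (between the pads) lies 155 mm ahead of it; z points along the fingers, y is the direction in which the jaws open and shut (so a half turn about z gives the same grasp; the last joint's range is limited). The gripper opens to 85 mm and grips with 20 to 120 N. Pads are 22 mm wide; open, the fingers measure 114 mm over their backs; the gripper's body (76 mm by 85 mm) begins 54 mm behind the grasp point. The pads swing forward as they close: fully open they stand 13 mm farther back than shut.
Start: joints at [65.776, 16.404, 90.338, -0, 73.258, -8.594], TCP at [0.182, 0.65, 0.405] pointing down, gripper open.
Joint ranges: [-158.93, 158.93], [-51.34, 127.21], [12.03, 142.37], [-87.48, 267.48], [13.55, 161.25], [-162.69, 162.69]. Speed limits (degrees/s): [159.86, 159.86, 180, 180, 180, 180].

### API

Orientations are given as a 3x3 rotation matrix whose columns are the frame's x, y, z axes.
In Python, from station import robot gives the robot as it stands.
- The arm moves only by the tool send_rows, never from a script. Its argument "deltas" is one flat list of numbers, 7 for each row, row after row: the turn, a rotation vector about the tool's x, y, z in degrees, then the shift along the tool's x, y, z in m, then the finger opening in m, from 0 to 0.0854. In form: [wx, wy, wz, dx, dy, dz, grip, wx, wy, wz, dx, dy, dz, grip, ...]. A call has 1 to 12 rows; each row is the pose to reach, as a shift and turn from the pose commanded when the call began, along the tool's axes at that moment; what a row does not reach only later rows make up. A row lasts 1/10 s, in which the tool goes at most 50 mm and 8.59 degrees, less where a joint would pass 70% of its speed; a pose out of reach is approached as far as the arm can. A call with a gripper value outside its range is refused whole. The fingers move at their own pace and stop on an object; the grip force is fixed at half the most. Time passes only in rows, so rows that repeat a pose let the fingers close. It gives the time, the measured TCP pose, the force and the opening at its end, in the units of the state.
- robot.sense(): the state, without advancing time (a new reading comes with each control period).
- robot.read_camera(name): name is "scene" or "top" or "wrist"; returns the picture (480x640x3 uint8, blue, green, red); there is no depth.
- robot.get_calibration(name): a dict with "vertical_fov" (degrees; the focal length in pixels is half the picture's height over the tangent of half this angle, whatever the lens; pixels are square), "cx", "cy" (the principal point, pixels), "rvec" (rotation vector, rad) and "tvec" (3), from world to camera coordinates, as OpenCV has them. Camera axes: x right, y down, z forward; pixel columns grow to the right and rows downward; lengths in m; the calibration is good to about 2 mm. A picture is of the moment at which its call begins: read the wrist's pose just before it. get_calibration takes no time and is no camera call; for the wrist camera it gives the pose at the moment of the call.
- robot.sign_off(): hands the job in, once; it reports no verdict.
The state is a dict: "clock": time; "joint_positions": joint angles; "joint_vel": joint speeds; "joint_efforts": joint torques, N m; "ee_pos": TCP position; "orientation": TCP orientation; "ft_force": force on the tool from outside, world axes, zero at the start; "wrist_torque": the same for the moment, N m; "finger_gap": finger opening in m.
Only numpy, scipy, OpenCV 4.12 (cv2) and the standard library are available. Lean on these libraries where they do the work, as an engineer would, in place of code of your own. Each camera call takes 0.05 s, during which the arm holds its last target.

### The job

Check the filter of the small vapour filter box to the right of the microtome: swing its cover up until it stands at least upright, turn the catch aside, and draw the filter plate straight up out of its slot by its pull tab. Carry it over the microtome without bumping it, and finish still holding it in the air above the middle of the glass dish, clearly higher than the rim so that wax crumbs fall into the dish: upright, with a broad face turned squarely to the front edge of the bench for inspection. Leave the cover open, and do not shift the dish, the brush or the dropper bottle.

Things in the scene. Friction and masses are not known exactly. Their poses are not given: they have to be found in the camera images.
- filter_unit: Vapour filter box, fixed to the bench: white housing 124 (x) x 160 (y) x 75 mm high under a grey cover, intake grille on its front. Origin: centre of its underside on the bench; x points to its back (away from the robot at yaw 0), y to its left, z up. The top of the housing, hidden under the closed cover, is a flat deck at z = 75 mm. In the deck is a slot 15 mm (x) x 103 mm (y), centred at x = -16, y = 0 mm, 66 mm deep, in which the filter plate stands.
- cover (a joint): Cover of the filter box: a grey hood 125 (x) x 167 (y) x 36 mm high that hides the deck, the catch and the plate's tab; its top is at z = 112 mm of the box when shut. Hinged along the back edge of the deck (axis along the box's y). Value in rad: 0 = shut, grows as the front edge swings up and back, 1.57 = standing upright (from 1.4 on it counts as upright), stop at 1.85. Stiff friction hinge (0.14 N m, cover 160 g): it stays at any angle where it is left.
- cover_handle (a point): Middle of the bar of the steel bow handle on top of the cover near its front edge; moves with the cover. Bar: round, 9 mm thick, along the box's y, 60 mm free length between its two posts, its middle line 30 mm above the cover's top. With the cover shut it lies at x = -45, y = 0, z = 142 mm of the box.
- cover_hinge (a point): Point on the hinge axis of the cover, in its middle: x = 62.5, y = 0, z = 77.5 mm of the box. The handle bar runs on a circle of 125 mm radius about it.
- catch (a joint): Turn-button on the deck that holds the plate down: flat steel arm 12 mm wide and 46 mm long, 2 to 7 mm above the deck, on an upright pivot at x = 6, y = 30 mm of the box. Value in rad: 0 = arm points to the box's front, across the slot (plate locked); it grows as the arm turns clockwise seen from above, towards the box's left (+y) side, stop at 1.65; the slot is clear beyond 1.25. Friction only (0.03 N m), stays where it is left.
- catch_peg (a point): Top end of the upright steel peg near the free end of the catch's arm, 41 mm from the pivot: 8 mm thick, standing from 7 to 29 mm above the deck (top at z = 104 mm of the box). Moves with the catch.
- filter_plate: Loose filter plate of about 90 g: grey plastic frame with white pleated medium, 12 mm thick (its x, normal to the broad faces), 100 mm wide (its y), 66 mm high, with a pull tab on the middle of its top edge. Origin: centre of its bottom edge; z up along its height. At the start it stands in the slot, its bottom 9 mm above the bench, its top edge flush with the deck. It fits the slot with 1.5 mm play on each side and must be raised at least 66 mm to come free.
- plate_tab (a point): Point in the plate's pull tab to grip, 86 mm above the plate's bottom edge: the tab is 10 mm thick (plate's x), 30 mm wide (plate's y) and stands up 28 mm above the deck while the plate is in its slot; this point is 8 mm below the tab's top.
- glass_dish: Clear glass dish with rounded corners, 180 (its x) x 210 (its y) x 68 mm high, loose and empty, on the bench to the left of the microtome, in front of an 18 mm thick black pad. Origin: centre of its underside on the bench; the rim is 68 mm above the bench.
- bench_front (a point): A fixed point on the bench near its front edge. Its x axis points straight away from the robot, square to the front edge; y to the left, z up.
- brush: Bystander: fine brush 159 mm long, 7 mm thick, lying to the right of the filter box, pointing away from the robot. Origin: near its middle.
- dropper_bottle: Bystander: small brown bottle with a dropper cap, 36 mm across, 98 mm high, standing to the left of the dish near the left end of the bench. Origin: centre of its underside.
- sliding_microtome: Fixed obstacle between filter box and dish; origin at bench height, x away from the robot. Bed 200 mm high, x = -314 to 303, y = -153 to 10 mm from the origin, on a foot 35 mm high, y = -170 to 100. In front of x = -200 nothing is higher than 200 mm; behind that stand the slanted knife (to 375 mm high, overhanging to y = -200) and the specimen head with feed knob (to 240 mm, y = 200).

How it is judged (in metres and radians):
On the way, in this order (a step that is already met when the one before it is completed fails the run):
1. the cover stands open (at least 1.4 rad) (value of joint cover above 1.4 rad), for 0.2 s.
2. the catch is turned clear of the slot (at least 1.25 rad) (value of joint catch above 1.25 rad), for 0.2 s.
3. the plate is drawn fully out of the slot, upright, in the gripper (z of filter_plate in the frame of filter_unit above 0.077 m and angle between filter_plate's own z axis and vertical below 0.35 rad and contact force between filter_plate and the fingers above 1 N), for 0.1 s.
At the end, for the whole second after the job is handed in: Plate held by the gripper, touching neither dish nor box, at rest: bottom edge at least 80 mm above the bench, middle within 45 mm of the dish's middle seen from above, upright within 0.2 rad, broad faces square to the bench front within 0.25 rad; cover still open by at least 1.4 rad (contact force between filter_plate and the fingers above 1 N and contact force between filter_plate and glass_dish below 0.1 N and contact force between filter_plate and filter_unit below 0.1 N and height (world z) of filter_plate above 0.08 m and horizontal distance between filter_plate and glass_dish below 0.045 m and angle between filter_plate's own z axis and vertical below 0.2 rad and angle between the x axis of filter_plate and the x axis of bench_front, either way round below 0.25 rad and linear speed of filter_plate below 0.02 m/s and value of joint cover above 1.4 rad); the arm keeps its last pose, push and grip.
It fails at once if the dish is shifted more than 20 mm (distance of glass_dish from where it was at the start of the episode above 0.02 m).
It fails at once if the brush or the dropper bottle is shifted more than 30 mm (distance of any of brush, dropper_bottle from where it was at the start of the episode above 0.03 m).
It fails at once if the plate is bumped against the microtome (contact force between filter_plate and sliding_microtome above 2 N).
It also fails if it takes over 67 s, if anything falls off the work surface, if the arm or the gripper's body presses on something with over 40 N, if the wrist force passes 120 N, or if a joint passes its speed limit or range.

## Working session

There is one attempt and no reset: what is moved stays moved. The work goes in short steps, Python scripts to look and compute and a tool call to move; the robot and the scene stay as the last step left them, time stands still between calls to the robot, and variables do not carry over. Pictures are saved under pics/ and viewed, and the job is handed in when it is done.

Besides the shell and the picture viewer there is one more tool, called after ">>>" by a JSON object that holds its "op" and its "data". send_rows: Moves the arm, as the interface text tells. Its arguments: {"type":"object","properties":{"deltas":{"type":"array","items":{"type":"number"}}},"required":["deltas"]}

```bash
ls; mkdir -p pics; python3 - <<'E'
from station import robot
import cv2,numpy as np
s=robot.sense(); print(s)
for n in ["scene","top","wrist"]:
    c=robot.get_calibration(n); print(n,c)
    im=robot.read_camera(n); cv2.imwrite(f"pics/{n}0.png",im)
E
```

```text
pics
{'clock': 0.0, 'joint_positions': array([ 6.57763446e+01,  1.64563548e+01,  9.04222527e+01,  2.85839236e-03,
        7.32569554e+01, -8.59449036e+00]), 'joint_vel': array([ 0.00778269,  0.02960806,  0.06974254, -0.03671032, -0.05686933,
        0.0179443 ]), 'joint_efforts': array([-8.39709319e-04, -4.05982125e+01, -2.92628413e+01, -1.60661684e-04,
        5.77808896e-03, -3.81326501e-06]), 'ee_pos': array([0.18172141, 0.64982911, 0.40331801]), 'orientation': array([[-9.63021464e-01,  2.69422773e-01, -1.01434247e-03],
       [ 2.69424384e-01,  9.63019174e-01, -2.13808898e-03],
       [ 4.00781385e-04, -2.33231418e-03, -9.99997200e-01]]), 'ft_force': array([-0.41812824, -0.97878573, -0.58680753]), 'wrist_torque': array([-0.01601365,  0.0281916 ,  0.01718055]), 'finger_gap': 0.08567421788939804}
scene {'vertical_fov': 42.43220180653171, 'cx': 323.88733712285745, 'cy': 241.16667630854107, 'rvec': array([ 2.05009569, -0.40328592,  0.22918765]), 'tvec': array([-0.50629001,  0.19675252,  1.69766623])}
top {'vertical_fov': 56.87325545539848, 'cx': 312.04662138102503, 'cy': 239.1093458100597, 'rvec': array([ 2.14661077, -2.12841434,  0.17685836]), 'tvec': array([-0.00246716,  0.56729691,  1.37545617])}
wrist {'vertical_fov': 71.70219825271073, 'cx': 317.7701235484412, 'cy': 240.93343634306714, 'rvec': array([-2.31415891, -1.75721807, -0.24351722]), 'tvec': array([-0.67428698, -0.03746383,  0.37957647])}
```

View pics/scene0.png

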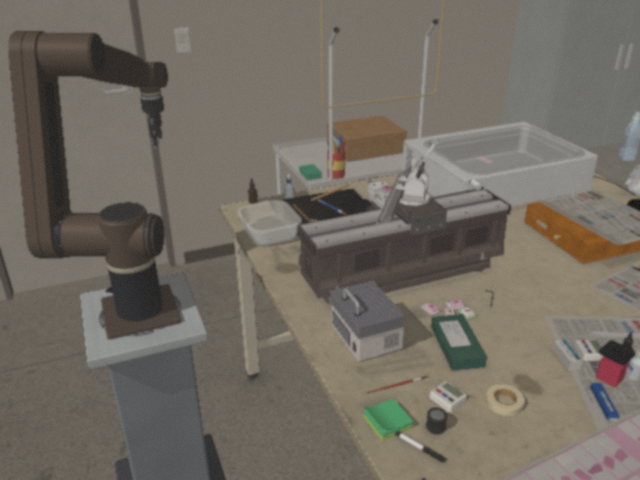

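View pics/top0.png

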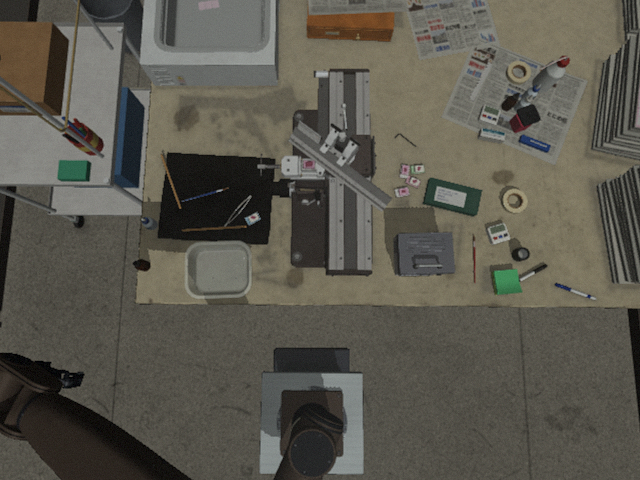

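View pics/wrist0.png

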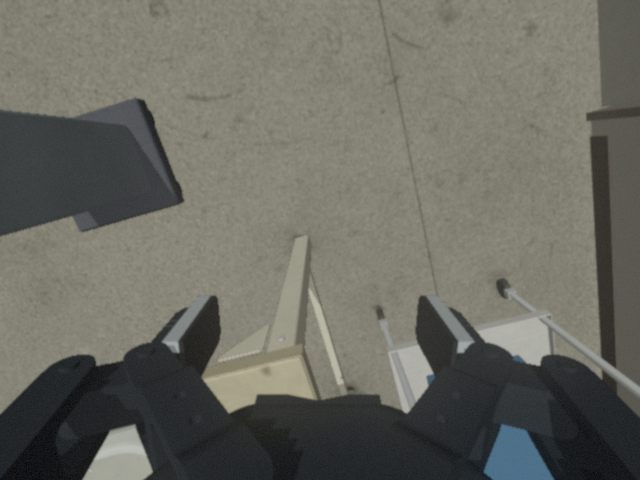

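```bash
cat > h.py <<'E'
import cv2,numpy as np
from scipy.spatial.transform import Rotation as R
from station import robot
def cal(n):
    c=robot.get_calibration(n); f=240/np.tan(np.radians(c["vertical_fov"]/2))
    K=np.array([[f,0,c["cx"]],[0,f,c["cy"]],[0,0,1.]]); return K,np.array(c["rvec"],float),np.array(c["tvec"],float)
def ray(n,px,C=None):
    K,r,t=C or cal(n); M=R.from_rotvec(r).as_matrix()
    o=-M.T@t; d=M.T@np.linalg.inv(K)@np.array([px[0],px[1],1.]); return o,d/np.linalg.norm(d)
def onz(n,px,z,C=None):
    o,d=ray(n,px,C); return o+d*(z-o[2])/d[2]
def proj(n,P,C=None):
    K,r,t=C or cal(n); return cv2.projectPoints(np.atleast_2d(np.array(P,float)),r,t,K,None)[0][:,0]
def tri(obs):
    A=np.zeros((3,3));b=np.zeros(3)
    for o,d in obs:
        Pm=np.eye(3)-np.outer(d,d);A+=Pm;b+=Pm@o
    return np.linalg.solve(A,b)
def crop(im,x0,y0,w,h,k,name):
    c=cv2.resize(im[y0:y0+h,x0:x0+w],None,fx=k,fy=k,interpolation=cv2.INTER_CUBIC);cv2.imwrite(name,c)
E
python3 - <<'E'
from h import *
t=cv2.imread("pics/top0.png");s=cv2.imread("pics/scene0.png")
crop(t,380,215,100,75,8,"pics/t_box.png");crop(s,310,270,120,90,6,"pics/s_box.png");crop(t,130,225,130,90,6,"pics/t_dish.png")
for p in [(140,303),(630,307),(320,304)]: print(onz("top",p,0))
E
```

```text
[ 3.60679886e-01  5.56853551e-01 -2.22044605e-16]
[ 0.36106835 -1.0294431   0.        ]
[ 0.36232538 -0.025209    0.        ]
```

View pics/t_box.png

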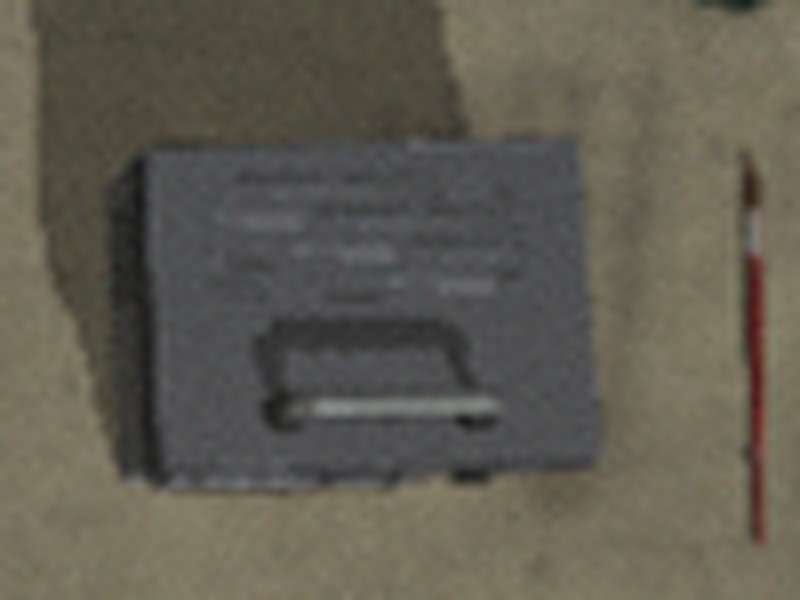

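View pics/s_box.png

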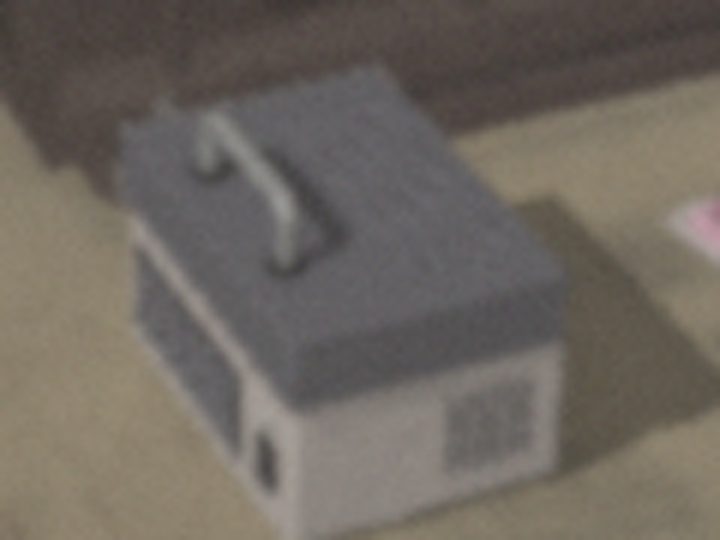

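View pics/t_dish.png

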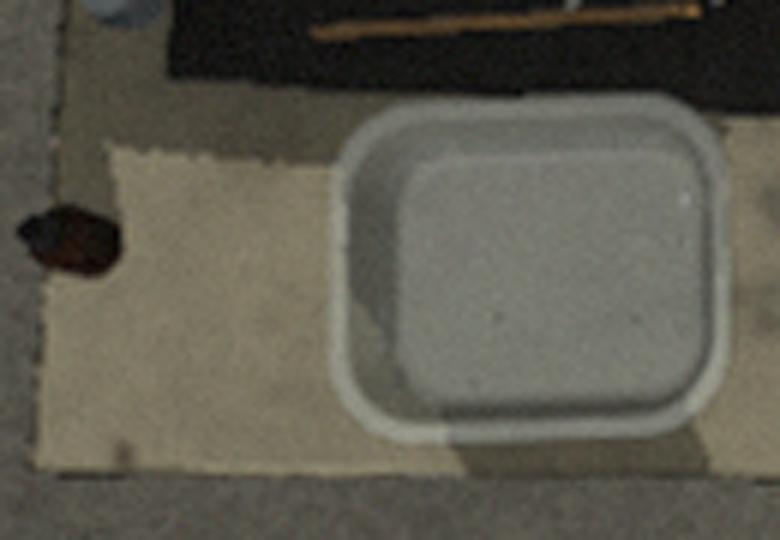

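```bash
python3 - <<'E'
from h import *
from scipy.optimize import least_squares
CT,CS=cal("top"),cal("scene")
f=lambda p,k,o:((p[0]+.5)/k-.5+o[0],(p[1]+.5)/k-.5+o[1])
P=[];
x=.0625;y=.0835;z=.112
T=[((147,155),(x,y,z)),((580,138),(x,-y,z)),((598,465),(-x,-y,z)),((162,485),(-x,y,z)),((393,407),(-.045,0,.1465))]
S=[((125,130),(-x,y,z)),((382,70),(x,y,z)),((565,275),(x,-y,z)),((298,350),(-x,-y,z)),((250,160),(-.045,0,.145)),((297,538),(-.062,-.08,0)),((558,468),(.062,-.08,0))]
def res(q,out=False):
    c,s=np.cos(q[2]),np.sin(q[2]);r=[]
    for L,C,k,o in((T,CT,8,(380,215)),(S,CS,6,(310,270))):
        b=np.array([a[1] for a in L]);w=np.c_[q[0]+c*b[:,0]-s*b[:,1],q[1]+s*b[:,0]+c*b[:,1],b[:,2]]
        r.append(proj(None,w,C)-np.array([f(a[0],k,o) for a in L]))
    if out: print(np.round(r[0],1),np.round(r[1],1))
    return np.vstack(r).ravel()
s=least_squares(res,[.5,-.3,0],loss="soft_l1");res(s.x,1);print(s.x,np.degrees(s.x[2]))
# dish, rim z=.068
d=[f(p,6,(130,225)) for p in [(330,265),(728,270),(530,95),(530,442)]]
for p in d: print(onz("top",p,.068,CT))
d=[f(p,6,(130,225)) for p in [(335,160),(332,350),(725,180),(722,370),(420,98),(640,95),(420,440),(640,437)]]
for p in d: print(onz("top",p,.068,CT)[:2])
print("brush",onz("top",f((757,540),8,(380,215)),0.004,CT),onz("top",f((747,150),8,(380,215)),0.004,CT))
print("bed", [onz("top",p,.2,CT)[:2] for p in [(329,274),(372,274),(328,70)]])
E
```

```text
[[-1.3 -2.2]
 [-1.1 -1.3]
 [-0.2 -1.6]
 [-0.8 -2.7]
 [ 0.5 -0.6]] [[-0.9  1.2]
 [-0.4  0.1]
 [ 1.6  0.4]
 [-0.2  0.9]
 [-1.   0.7]
 [-1.5  5.7]
 [-0.7  3.9]]
[ 0.5218911  -0.34251817  0.03304071] 1.8930930131466552
[0.46649064 0.39946833 0.068     ]
[0.46565434 0.19242777 0.068     ]
[0.55695147 0.29931534 0.068     ]
[0.3760763 0.2915922 0.068    ]
[0.52159763 0.39987595]
[0.42242202 0.396015  ]
[0.51281417 0.19544164]
[0.41381778 0.19394217]
[0.55484929 0.35702935]
[0.55745711 0.24150824]
[0.37662375 0.34822483]
[0.37910241 0.23508825]
brush [ 0.43712806 -0.52685226  0.004     ] [ 0.59839386 -0.5309427   0.004     ]
bed [array([ 0.44273945, -0.04603336]), array([ 0.44377328, -0.16735302]), array([ 1.06479169, -0.04169701])]
```

```bash
cat >> h.py <<'E'
def boxpts(q,b):
    b=np.atleast_2d(np.array(b,float));c,s=np.cos(q[2]),np.sin(q[2])
    return np.c_[q[0]+c*b[:,0]-s*b[:,1],q[1]+s*b[:,0]+c*b[:,1],b[:,2]]
def overlay(im,n,q,C=None):
    im=im.copy();x=.0625;y=.0835
    for z,x,y in((.112,.0625,.0835),(.076,.0625,.0835),(0,.062,.08)):
        p=proj(n,boxpts(q,[(x,y,z),(x,-y,z),(-x,-y,z),(-x,y,z)]),C)
        cv2.polylines(im,[np.int32(np.round(p*16))],True,(0,255,0),1,cv2.LINE_AA,4)
    p=proj(n,boxpts(q,[(-.045,.03,.142),(-.045,-.03,.142)]),C)
    cv2.polylines(im,[np.int32(np.round(p*16))],False,(0,0,255),1,cv2.LINE_AA,4)
    return im
E
python3 - <<'E'
from h import *
q=(.5219,-.3425,.033)
t=cv2.imread("pics/top0.png");s=cv2.imread("pics/scene0.png")
a=cv2.resize(s[270:370,310:420],None,fx=5,fy=5,interpolation=cv2.INTER_CUBIC)
# overlay in upscaled
def up(n,x0,y0,w,h,k,im):
    K,r,tt=cal(n);K=K.copy();K[0,0]*=k;K[1,1]*=k;K[0,2]=(K[0,2]-x0+.5)*k-.5;K[1,2]=(K[1,2]-y0+.5)*k-.5
    c=cv2.resize(im[y0:y0+h,x0:x0+w],None,fx=k,fy=k,interpolation=cv2.INTER_CUBIC)
    return overlay(c,None,q,(K,r,tt))
A=up("scene",310,270,120,100,6,s);B=up("top",385,220,80,65,8,t)
cv2.imwrite("pics/oA.png",A);cv2.imwrite("pics/oB.png",B)
E
```

```text
(no output)
```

View pics/oA.png

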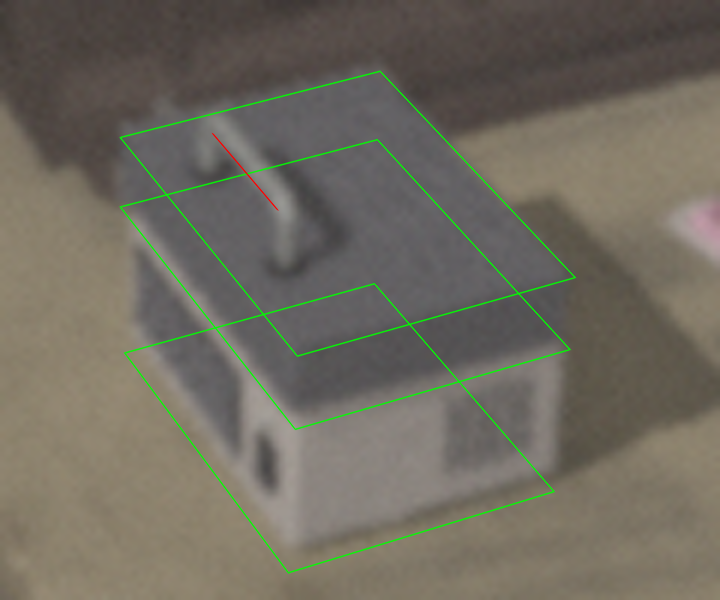

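View pics/oB.png

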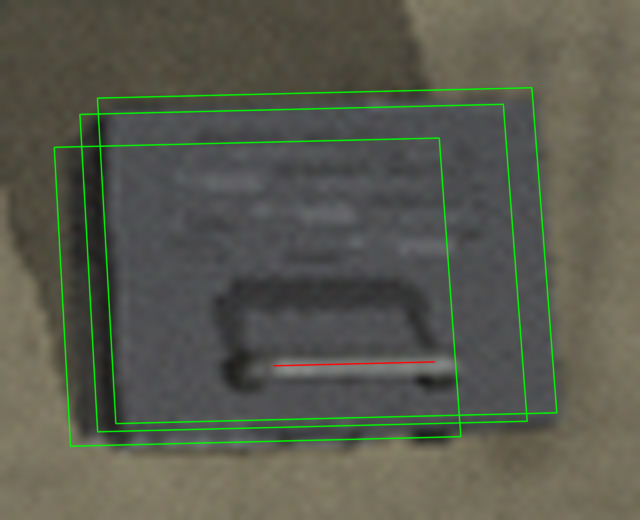

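```bash
python3 - <<'E'
from h import *
s=cv2.imread("pics/scene0.png")
P=[(.1817,.6498,.403),(.1817,.6498,.23),(0,0,0),(.362,.557,0),(.362,-.5,0),(.362,-.9,0),(.362,0,0),(.44,-.046,.2),(.444,-.167,.2),(1.065,-.042,.2),(.376,.29,.068),(.557,.3,.068),(.466,.4,.068),(.466,.193,.068)]
p=proj("scene",P);print(np.round(p,0))
for a in p: cv2.circle(s,(int(round(a[0])),int(round(a[1]))),3,(0,0,255),1)
cv2.imwrite("pics/chk.png",s)
E
```

```text
[[151.  98.]
 [158. 147.]
 [140. 313.]
 [220. 208.]
 [331. 396.]
 [419. 545.]
 [266. 285.]
 [294. 227.]
 [311. 247.]
 [484. 190.]
 [242. 222.]
 [293. 211.]
 [259. 203.]
 [278. 230.]]
```

View pics/chk.png

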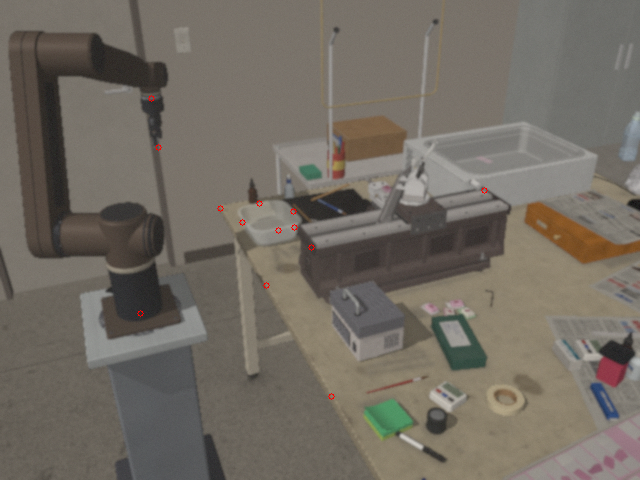

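```bash
python3 - <<'E'
import cv2
s=cv2.imread("pics/scene0.png")
a=s[200:480,210:400]
cv2.imwrite("pics/e1.png",cv2.resize(a[:150,:],None,fx=4,fy=4,interpolation=cv2.INTER_CUBIC));cv2.imwrite("pics/e2.png",cv2.resize(a[140:,:],None,fx=4,fy=4,interpolation=cv2.INTER_CUBIC))
E
```

```text
(no output)
```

View pics/e1.png

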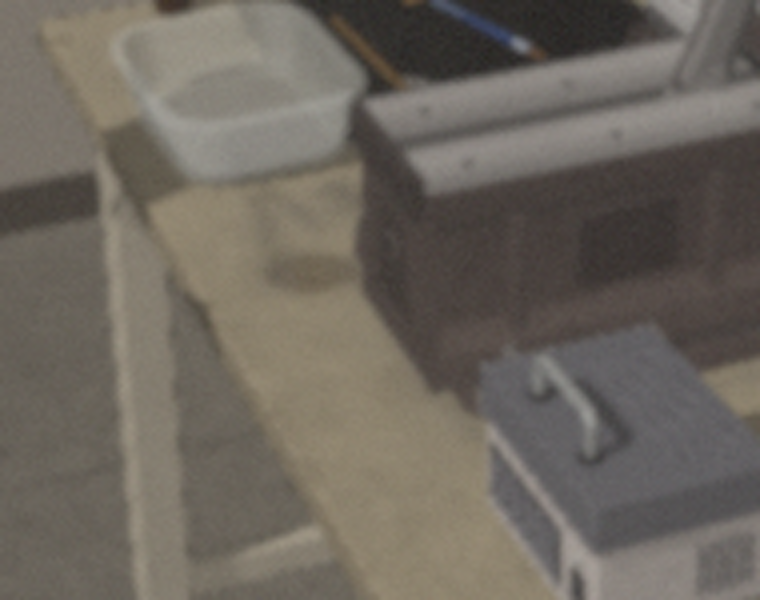

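View pics/e2.png

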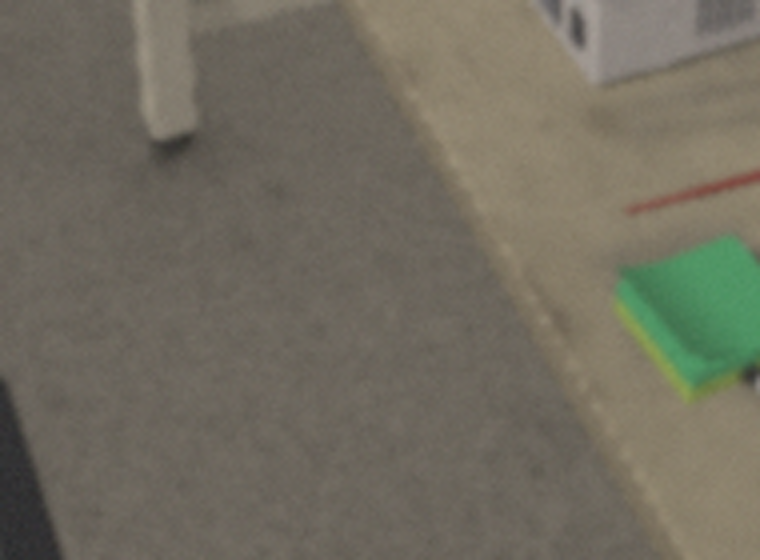

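```bash
python3 - <<'E'
from h import *
s=cv2.imread("pics/scene0.png")
def enh(a,k):
    a=cv2.GaussianBlur(a,(0,0),.6);a=cv2.resize(a,None,fx=k,fy=k,interpolation=cv2.INTER_CUBIC);return cv2.convertScaleAbs(a,alpha=1.8,beta=-40)
cv2.imwrite("pics/f1.png",enh(s[275:365,322:412],8)[:, :])
t=cv2.imread("pics/top0.png");cv2.imwrite("pics/f2.png",enh(t[225:285,388:468],10))
for p in [(220,206),(303.6,346),(378,475)]: print(onz("scene",p,0))
print([ray(n,(320,240)) for n in("scene","top")])
E
```

```text
[0.36496375 0.57160975 0.        ]
[ 3.66526045e-01 -3.06350291e-01  1.11022302e-16]
[ 3.62499117e-01 -7.37066249e-01  1.11022302e-16]
[(array([-0.0467292 , -1.47578922,  0.99848601]), array([ 0.32017047,  0.81266189, -0.48689991])), (array([0.33676636, 0.00457497, 1.44923395]), array([ 0.16028496, -0.01951549, -0.98687784]))]
```

View pics/f1.png

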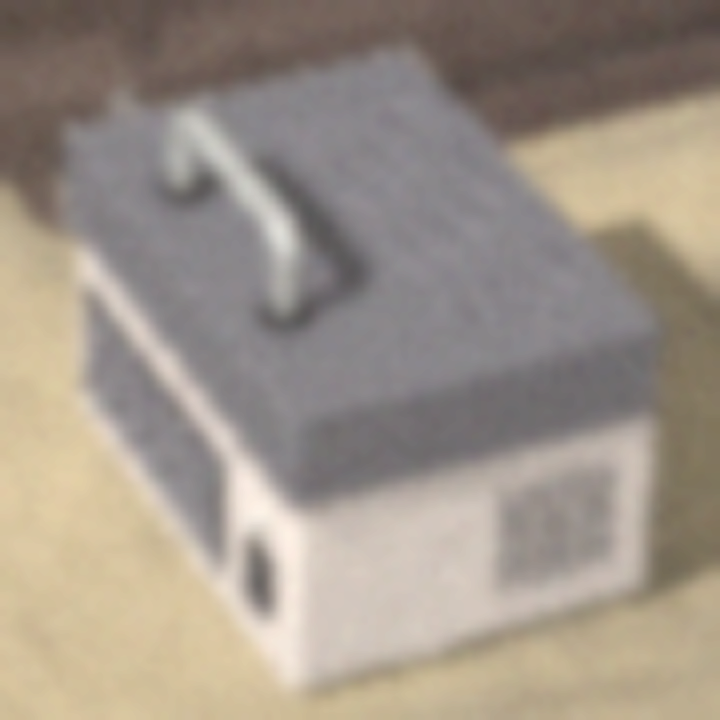

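View pics/f2.png

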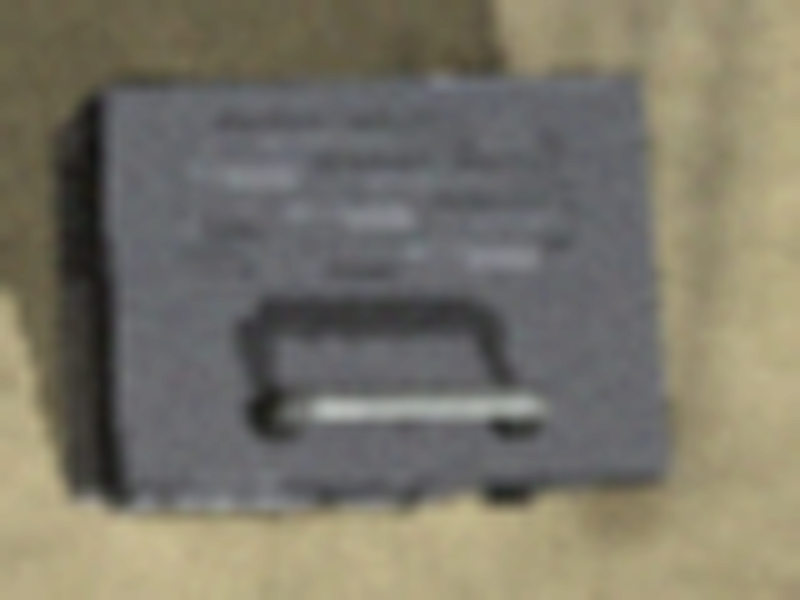

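```bash
cat > fit.py <<'E'
from h import *
from scipy.optimize import least_squares
CT,CS=cal("top"),cal("scene")
f=lambda p,k,o:((p[0]+.5)/k-.5+o[0],(p[1]+.5)/k-.5+o[1])
x=.0625;y=.0835;z=.112
T=[((103,90),(x,y,z)),((640,72),(x,-y,z)),((665,475),(-x,-y,z)),((122,495),(-x,y,z)),((408,408),(-.045,0,.1465))]
S=[((65,130),(-x,y,z)),((410,50),(x,y,z)),((655,335),(x,-y,z)),((305,425),(-x,-y,z)),((238,180),(-.045,0,.143)),((305,690),(-.062,-.08,0)),((640,592),(.062,-.08,0)),((85,388),(-.062,.08,0)),((302,505),(-x,-y,.076)),((652,418),(x,-y,.076))]
def mk(use,k1):
  def res(q,out=False):
    r=[]
    for L,C,k,o,i in((T,CT,10,(388,225),0),(S,CS,8,(322,275),1)):
        if i not in use: continue
        w=boxpts(q,[a[1] for a in L])
        d=np.array([q[3+i],0,0,0,0]) if k1 else None
        p=cv2.projectPoints(w,C[1],C[2],C[0],d)[0][:,0]
        rr=p-np.array([f(a[0],k,o) for a in L]); r.append(rr)
        if out: print(np.round(rr,1).tolist())
    return np.vstack(r).ravel()
  return res
for use in([0],[1],[0,1]):
  for k1 in(0,1):
    re=mk(use,k1);s=least_squares(re,[.5,-.3,0,0,0]);print(use,k1,s.x.round(4),s.cost);re(s.x,1)
E
python3 fit.py
```

```text
[0] 0 [ 0.5182 -0.3433  0.0321  0.      0.    ] 1.7946195585813371
[[-0.9, -0.6], [-0.2, -0.1], [0.4, 0.3], [-0.5, -0.4], [1.1, 0.7]]
[0] 1 [ 0.5179 -0.3454  0.0314 -0.0735  0.    ] 1.418059272625562
[[-0.4, -0.5], [-0.6, 0.1], [-0.1, 0.2], [-0.1, -0.4], [1.2, 0.7]]
[1] 0 [ 0.5265 -0.3352  0.0215  0.      0.    ] 20.577850701587874
[[0.6, -0.5], [0.9, -1.1], [2.0, -2.5], [-0.7, -1.1], [-0.6, -1.5], [-2.1, 1.8], [0.3, 1.0], [-1.1, 3.1], [-0.6, 1.0], [1.5, -0.9]]
[1] 1 [ 0.5259 -0.3401  0.0208  0.     -0.46  ] 16.796489660598496
[[1.2, 0.4], [1.2, -0.3], [1.5, -2.4], [-0.4, -0.8], [-0.2, -0.6], [-2.2, 0.7], [-0.7, -0.2], [-0.7, 3.4], [-0.5, 1.0], [0.8, -1.2]]
[0, 1] 0 [ 0.523  -0.3395  0.0301  0.      0.    ] 42.82670207284199
[[-2.1, -2.2], [-1.5, -1.6], [-1.0, -1.3], [-1.8, -2.1], [-0.3, -0.9]]
[[-0.1, 0.8], [0.1, -0.1], [1.7, -1.4], [-0.9, 0.3], [-1.1, -0.2], [-2.3, 3.3], [0.1, 2.1], [-1.9, 4.5], [-0.8, 2.5], [1.2, 0.2]]
[0, 1] 1 [ 0.5231 -0.3429  0.0296  0.0155 -0.5958] 29.065775487543746
[[-0.9, -2.3], [-0.2, -1.6], [0.4, -1.2], [-0.7, -2.1], [1.0, -0.9]]
[[0.4, 1.3], [0.4, 0.3], [0.8, -2.0], [-0.7, -0.1], [-0.7, 0.2], [-2.6, 0.9], [-1.5, -0.2], [-1.4, 4.2], [-0.8, 1.6], [0.1, -0.9]]
```

```bash
cat >> h.py <<'E'
def deltas(wps,start=None):
    """wps: list of (pos, Rmat, grip, nrows)  -> rows from commanded pose 'start' (pos,R); linear/slerp"""
    p0,R0=start; rows=[];pp,pr=p0,R0
    for pos,Rm,g,n in wps:
        pos=np.array(pos,float);rv=(R.from_matrix(pr).inv()*R.from_matrix(Rm)).as_rotvec()
        for i in range(1,n+1):
            a=i/n;p=pp+(pos-pp)*a;Q=(R.from_matrix(pr)*R.from_rotvec(rv*a)).as_matrix()
            w=R.from_matrix(R0.T@Q).as_rotvec(degrees=True);d=R0.T@(p-p0)
            rows.append(list(np.round(w,1))+list(np.round(d,4))+[g])
        pp,pr=pos,Rm
    print(len(rows),"rows");print(", ".join("%g"%(v+0) for r in rows for v in r))
def down(az):
    a=np.radians(az);y=np.array([np.cos(a),np.sin(a),0]);z=np.array([0,0,-1.]);return np.c_[np.cross(y,z),y,z]
def cur():
    s=robot.sense();return s["ee_pos"],s["orientation"]
E
python3 - <<'E'
from h import *
p,Q=cur();K,r,t=cal("wrist");M=R.from_rotvec(r).as_matrix();o=-M.T@t
print("cam in tool",Q.T@(o-p),"\naxes\n",(Q.T@M.T).round(3))
for z in(.25,.35): print(onz("top",(390,205),z))
print(p,Q)
d=down(74.4)
deltas([((.42,.42,.55),down(42),.085,6),((.47,.1,.55),down(10),.085,6)],(p,Q))
E
```

```text
cam in tool [0.06930421 0.00104374 0.03106359] 
axes
 [[ 0.    -0.961 -0.277]
 [ 1.     0.001 -0.002]
 [ 0.002 -0.277  0.961]]
[ 0.63177119 -0.21312959  0.25      ]
[ 0.60717175 -0.19497596  0.35      ]
[0.18176769 0.64986899 0.40363038] [[-9.63025155e-01  2.69410386e-01 -7.71155696e-04]
 [ 2.69411343e-01  9.63023669e-01 -1.71503617e-03]
 [ 2.80592632e-04 -1.85938107e-03 -9.99998232e-01]]
12 rows
0, 0, 5.4, -0.0486, -0.0262, -0.0244, 0.085, 0, 0, 10.8, -0.0971, -0.0525, -0.0487, 0.085, -0.1, 0, 16.2, -0.1457, -0.0787, -0.0731, 0.085, -0.1, 0, 21.6, -0.1942, -0.105, -0.0974, 0.085, -0.1, 0, 27, -0.2428, -0.1312, -0.1218, 0.085, -0.1, 0, 32.4, -0.2913, -0.1575, -0.1462, 0.085, -0.1, 0, 37.7, -0.3137, -0.2066, -0.1461, 0.085, -0.1, 0, 43, -0.3361, -0.2557, -0.146, 0.085, -0.1, 0, 48.4, -0.3585, -0.3048, -0.1459, 0.085, -0.1, 0, 53.7, -0.3809, -0.3539, -0.1458, 0.085, -0.1, 0, 59, -0.4033, -0.403, -0.1457, 0.085, -0.1, 0, 64.4, -0.4257, -0.4522, -0.1456, 0.085
```

```bash
python3 - <<'E'
from h import *
p,Q=cur()
deltas([((.38,.45,.52),down(52),.085,6),((.47,.18,.55),down(22),.085,6)],(p,Q))
E
```

```text
12 rows
0, 0, 3.7, -0.0408, -0.0232, -0.0194, 0.085, 0, 0, 7.5, -0.0816, -0.0464, -0.0387, 0.085, -0.1, 0, 11.2, -0.1224, -0.0696, -0.0581, 0.085, -0.1, 0, 14.9, -0.1631, -0.0929, -0.0775, 0.085, -0.1, 0, 18.6, -0.2039, -0.1161, -0.0968, 0.085, -0.1, 0, 22.4, -0.2447, -0.1393, -0.1162, 0.085, -0.1, 0, 27.4, -0.2713, -0.1786, -0.1211, 0.085, -0.1, 0, 32.4, -0.2979, -0.2179, -0.126, 0.085, -0.1, 0, 37.4, -0.3244, -0.2572, -0.131, 0.085, -0.1, 0, 42.4, -0.351, -0.2965, -0.1359, 0.085, -0.1, 0, 47.4, -0.3776, -0.3358, -0.1409, 0.085, -0.1, 0, 52.4, -0.4041, -0.3751, -0.1458, 0.085
```

>>> {"op": "send_rows", "data": {"deltas": [0,0,3.7,-0.04,-0.023,-0.02,0.085,0,0,7.5,-0.08,-0.046,-0.04,0.085,0,0,11.2,-0.12,-0.07,-0.06,0.085,0,0,15,-0.16,-0.093,-0.08,0.085,0,0,18.6,-0.2,-0.116,-0.1,0.085,0,0,22.4,-0.24,-0.14,-0.12,0.085,0,0,27.4,-0.27,-0.18,-0.125,0.085,0,0,32.4,-0.297,-0.22,-0.13,0.085,0,0,37.4,-0.324,-0.257,-0.135,0.085,0,0,42.4,-0.35,-0.297,-0.14,0.085,0,0,47.4,-0.377,-0.335,-0.145,0.085,0,0,52.4,-0.404,-0.375,-0.15,0.085]}}

```text
clock: 1.35
ee_pos: [0.4699, 0.1783, 0.5547]
orientation: [[-0.371, 0.929, -0.0], [0.929, 0.371, 0.0], [0.0, 0.0, -1.0]]
ft_force: [1.1, 0.3, 0.1]
finger_gap: 0.0851
```

```bash
python3 - <<'E'
from h import *
p,Q=cur();print(p,Q,robot.sense()["joint_positions"])
# commanded pose assumed ~ measured
deltas([((.47,-.12,.55),down(2),.085,7),((.47,-.34,.46),down(2),.085,5)],(p,Q))
E
```

```text
[0.4699066  0.17826738 0.55469335] [[-3.71076880e-01  9.28602148e-01 -4.37845088e-06]
 [ 9.28602143e-01  3.71076878e-01  1.05769484e-04]
 [ 9.98425124e-05  3.51827714e-05 -9.99999994e-01]] [ 9.19266793e+00 -1.02328311e+01  1.02743646e+02  6.02818065e-03
  8.74884649e+01 -1.25896428e+01]
12 rows
0, 0, 2.8, -0.0396, -0.0158, 0.0007, 0.085, 0, 0, 5.7, -0.0791, -0.0316, 0.0013, 0.085, 0, 0, 8.5, -0.1187, -0.0474, 0.002, 0.085, 0, 0, 11.3, -0.1583, -0.0632, 0.0027, 0.085, 0, 0, 14.1, -0.1979, -0.079, 0.0033, 0.085, 0, 0, 17, -0.2374, -0.0948, 0.004, 0.085, 0, 0, 19.8, -0.277, -0.1106, 0.0047, 0.085, 0, 0, 19.8, -0.3179, -0.1269, 0.0227, 0.085, 0, 0, 19.8, -0.3587, -0.1432, 0.0407, 0.085, 0, 0, 19.8, -0.3996, -0.1596, 0.0586, 0.085, 0, 0, 19.8, -0.4404, -0.1759, 0.0766, 0.085, 0, 0, 19.8, -0.4813, -0.1922, 0.0946, 0.085
```

```bash
python3 - <<'E'
from h import *
p,Q=cur()
deltas([((.47,-.12,.55),down(2),.085,6),((.5,-.42,.48),down(2),.085,6)],(p,Q))
E
```

```text
12 rows
0, 0, 3.3, -0.0462, -0.0184, 0.0008, 0.085, 0, 0, 6.6, -0.0923, -0.0369, 0.0016, 0.085, 0, 0, 9.9, -0.1385, -0.0553, 0.0023, 0.085, 0, 0, 13.2, -0.1847, -0.0737, 0.0031, 0.085, 0, 0, 16.5, -0.2308, -0.0922, 0.0039, 0.085, 0, 0, 19.8, -0.277, -0.1106, 0.0047, 0.085, 0, 0, 19.8, -0.3253, -0.1245, 0.0163, 0.085, 0, 0, 19.8, -0.3736, -0.1384, 0.028, 0.085, 0, 0, 19.8, -0.4219, -0.1523, 0.0396, 0.085, 0, 0, 19.8, -0.4702, -0.1662, 0.0513, 0.085, 0, 0, 19.8, -0.5184, -0.1801, 0.063, 0.085, 0, 0, 19.8, -0.5667, -0.1941, 0.0746, 0.085
```

>>> {"op": "send_rows", "data": {"deltas": [0,0,3.3,-0.045,-0.018,0,0.085,0,0,6.6,-0.09,-0.036,0,0.085,0,0,9.9,-0.135,-0.054,0,0.085,0,0,13.2,-0.18,-0.073,0,0.085,0,0,16.5,-0.23,-0.092,0.004,0.085,0,0,19.8,-0.275,-0.11,0.005,0.085,0,0,19.8,-0.322,-0.124,0.016,0.085,0,0,19.8,-0.37,-0.138,0.028,0.085,0,0,19.8,-0.418,-0.152,0.04,0.085,0,0,19.8,-0.466,-0.166,0.052,0.085,0,0,19.8,-0.515,-0.18,0.063,0.085,0,0,19.8,-0.56,-0.194,0.075,0.085]}}

```text
clock: 2.55
ee_pos: [0.4986, -0.4068, 0.4807]
orientation: [[-0.037, 0.999, 0.0], [0.999, 0.037, 0.0], [0.0, 0.0, -1.0]]
ft_force: [1.2, 0.6, 0.1]
finger_gap: 0.085
```

```bash
python3 - <<'E'
from h import *
s=robot.sense();print(s["ee_pos"],s["joint_positions"],s["joint_vel"])
C=cal("wrist");im=robot.read_camera("wrist");cv2.imwrite("pics/w1.png",im)
import pickle;pickle.dump(C,open("w1.pkl","wb"))
cv2.imwrite("pics/w1o.png",overlay(im,None,(.5182,-.3433,.032),C))
E
```

```text
[ 0.498639   -0.40682789  0.48073009] [-4.82321770e+01  9.80999781e+00  9.02403077e+01  1.25406453e-02
  7.99617837e+01 -5.03832299e+01] [-27.52166923  45.33304055 -38.19284922   0.35760911  -7.76274245
 -27.53525016]
```

View pics/w1o.png

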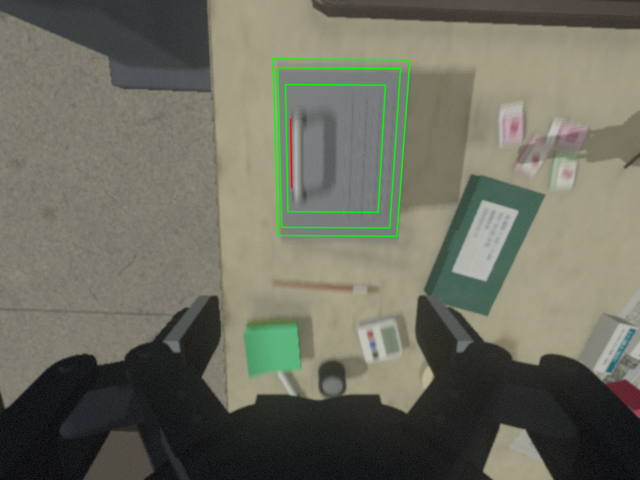

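```bash
python3 - <<'E'
from h import *
s=robot.sense();print(s["ee_pos"],s["joint_vel"].round(1))
C=cal("wrist");im=robot.read_camera("wrist");cv2.imwrite("pics/w2.png",im)
import pickle;pickle.dump(C,open("w2.pkl","wb"))
x0,y0,w,h,k=262,45,170,200,3.5
c=cv2.resize(im[y0:y0+h,x0:x0+w],None,fx=4,fy=3,interpolation=cv2.INTER_CUBIC)
crop(im,262,45,170,150,4,"pics/w2a.png");crop(im,262,120,170,130,4,"pics/w2b.png")
E
```

```text
[ 0.49793313 -0.41292712  0.47577214] [ 2.3 -4.   7.5  1.   4.7  4.9]
```

View pics/w2a.png

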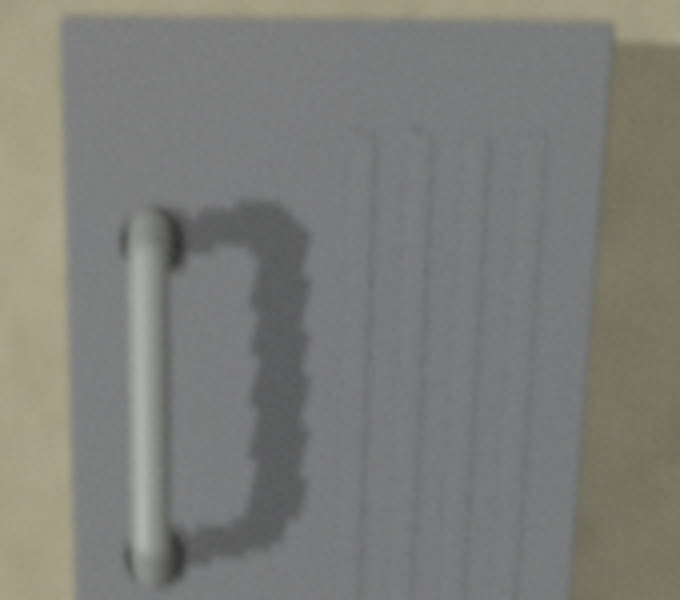

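View pics/w2b.png

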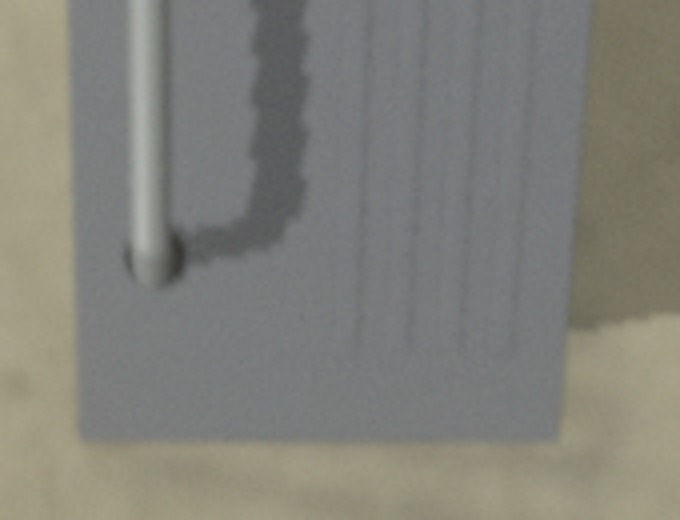

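```bash
python3 - <<'E'
from h import *
import pickle
from scipy.optimize import least_squares
C=pickle.load(open("w2.pkl","rb"))
f=lambda p,k,o:((p[0]+.5)/k-.5+o[0],(p[1]+.5)/k-.5+o[1])
x=.0625;y=.0835;z=.112;A=(262,45);B=(262,120)
L=[((62,18),A,(-x,y,z)),((612,22),A,(x,y,z)),((80,440),B,(-x,-y,z)),((558,440),B,(x,-y,z)),((151,398),A,(-.045,0,.142))]
o=np.array([f(a,4,b) for a,b,_ in L])
def res(q,k=0):
    p=cv2.projectPoints(boxpts(q,[a[2] for a in L])+[0,0,q[3]],C[1],C[2],C[0],np.array([q[4],0,0,0.]))[0][:,0]
    return (p-o).ravel()
for m in ([1,1,1,0,0],[1,1,1,1,0],[1,1,1,1,1],[1,1,1,0,1]):
    m=np.array(m);s=least_squares(lambda q:np.r_[res(q*m),(q*(1-m))],[.52,-.34,.03,0,0]);print((s.x*m).round(4),res(s.x*m).round(1))
E
```

```text
[ 0.5209 -0.3426  0.0277  0.      0.    ] [-0.1 -0.8  2.5 -1.1  0.1  0.   1.6  0.8 -3.8  1.7]
[ 0.5211 -0.3423  0.0279 -0.005   0.    ] [ 0.8  0.4  1.2  0.   0.8 -1.4  0.7 -0.6 -3.2  1.4]
[ 0.5211 -0.3421  0.0281 -0.004  -0.0089] [ 0.8  0.4  1.2  0.1  0.7 -1.4  0.9 -0.6 -3.3  1.2]
[ 0.521  -0.3414  0.0285 -0.     -0.0377] [ 0.6  0.3  1.2  0.4  0.3 -1.1  1.8 -0.4 -3.5  0.6]
```

```bash
python3 - <<'E'
from h import *
import pickle
C=pickle.load(open("w2.pkl","rb"))
f=lambda p,k,o:((p[0]+.5)/k-.5+o[0],(p[1]+.5)/k-.5+o[1])
for q,o in [((150,225),(262,45)),((151,398),(262,45)),((155,258),(262,120)),((154,570),(262,45))]: print(onz(None,f(q,4,o),.142,C))
T=onz("top",f((408,408),10,(388,225)),.144);print("top",T)
o1=ray(None,f((151,398),4,(262,45)),C);o2=ray("scene",f((238,180),8,(322,275)));o3=ray("top",f((408,408),10,(388,225)))
print(tri([o1,o3]),tri([o1,o2]),tri([o1,o2,o3]))
p,Q=cur();print(p)
az=1.8
deltas([((.478,-.345,.42),down(az),.06,5)],(p,Q))
E
```

```text
[ 0.47838055 -0.30722188  0.142     ]
[ 0.47921563 -0.3423253   0.142     ]
[ 0.48073672 -0.37702399  0.142     ]
[ 0.48056033 -0.37973     0.142     ]
top [ 0.47559451 -0.34215985  0.144     ]
[ 0.47762185 -0.34314739  0.13713975] [ 0.47975986 -0.34256364  0.14320267] [ 0.4783549  -0.34266203  0.14307323]
[ 0.49802084 -0.4099127   0.47610604]
5 rows
-0.1, 0, 0, 0.0131, -0.0035, 0.0113, 0.06, -0.1, -0.1, 0, 0.0261, -0.007, 0.0226, 0.06, -0.2, -0.1, 0, 0.0392, -0.0106, 0.0339, 0.06, -0.2, -0.2, 0.1, 0.0522, -0.0141, 0.0452, 0.06, -0.3, -0.2, 0.1, 0.0653, -0.0176, 0.0565, 0.06
```

>>> {"op": "send_rows", "data": {"deltas": [0,0,0,0.013,-0.004,0.011,0.06,0,0,0,0.026,-0.007,0.022,0.06,0,0,0,0.04,-0.01,0.034,0.05,0,0,0,0.052,-0.014,0.045,0.05,0,0,0,0.065,-0.018,0.057,0.05,0,0,0,0.065,-0.018,0.057,0.05,0,0,0,0.065,-0.018,0.057,0.05]}}

```text
clock: 3.35
ee_pos: [0.4785, -0.3402, 0.4248]
orientation: [[-0.039, 0.999, 0.0], [0.999, 0.039, -0.0], [-0.0, 0.0, -1.0]]
ft_force: [-0.3, -0.6, -0.3]
finger_gap: 0.0505
```

```bash
python3 - <<'E'
from h import *
s=robot.sense();print(s["ee_pos"],s["joint_vel"].round(1),s["orientation"].round(4))
C=cal("wrist");im=robot.read_camera("wrist");cv2.imwrite("pics/w3.png",overlay(im,None,(.5215,-.3425,.029),C))
s=robot.sense();print(s["ee_pos"],s["joint_vel"].round(1))
p,Q=cur();deltas([((.479,-.3435,.302),down(1.8),.05,5)],(p,Q))
E
```

```text
[ 0.47849706 -0.34015934  0.42482989] [-0.6  0.3 -2.  -0.1 -0.   0.1] [[-3.850e-02  9.993e-01  2.000e-04]
 [ 9.993e-01  3.850e-02 -3.000e-04]
 [-3.000e-04  2.000e-04 -1.000e+00]]
[ 0.47861109 -0.34059328  0.42541539] [-0.5  0.2 -0.9 -0.  -0.   0.1]
5 rows
0, 0, 0.1, -0.0006, 0, 0.0247, 0.05, 0, 0, 0.2, -0.0011, 0.0001, 0.0494, 0.05, 0, 0, 0.2, -0.0017, 0.0001, 0.0741, 0.05, 0, 0.1, 0.3, -0.0022, 0.0001, 0.0987, 0.05, 0.1, 0.1, 0.4, -0.0028, 0.0002, 0.1234, 0.05
```

View pics/w3.png

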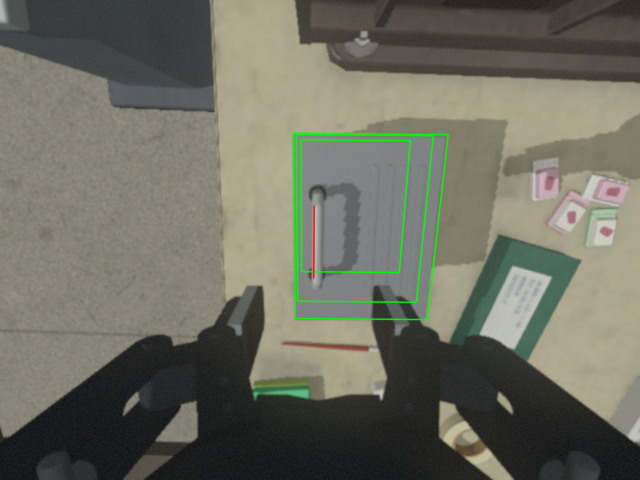

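>>> {"op": "send_rows", "data": {"deltas": [0,0,0,-0.001,0,0.025,0.05,0,0,0.2,-0.001,0,0.05,0.05,0,0,0.3,-0.002,0,0.075,0.05,0,0,0.4,-0.003,0,0.1,0.05,0,0,0.4,-0.003,0,0.123,0.05,0,0,0.4,-0.003,0,0.123,0.0,0,0,0.4,-0.003,0,0.123,0.0,0,0,0.4,-0.003,0,0.123,0.0,0,0,0.4,-0.003,0,0.123,0.0]}}

```text
clock: 4.3
ee_pos: [0.4784, -0.3443, 0.3037]
orientation: [[-0.031, 1.0, -0.001], [1.0, 0.031, -0.003], [-0.003, -0.001, -1.0]]
ft_force: [-4.0, -1.4, 2.7]
finger_gap: 0.0067
```

```bash
python3 - <<'E'
from h import *
s=robot.sense();print(s["ee_pos"],s["finger_gap"],s["ft_force"],s["orientation"].round(3))
C=cal("wrist");im=robot.read_camera("wrist");cv2.imwrite("pics/w4.png",im)
E
```

```text
[ 0.47844192 -0.3442693   0.30373753] 0.006696486896983683 [-3.99390312 -1.39166989  2.6956112 ] [[-0.031  1.    -0.001]
 [ 1.     0.031 -0.003]
 [-0.003 -0.001 -1.   ]]
```

View pics/w4.png

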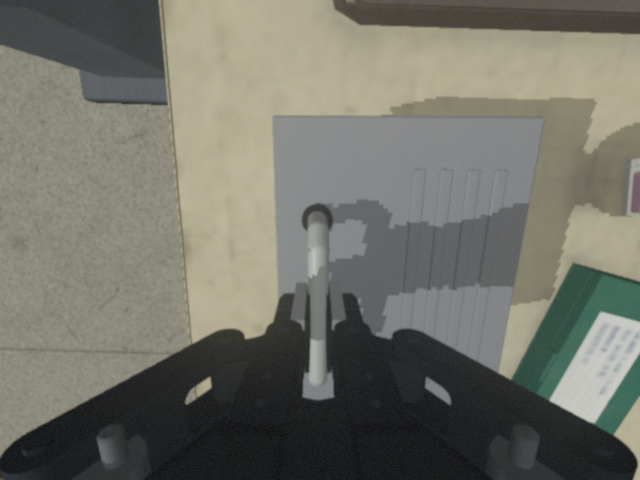

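```bash
python3 -c "
import numpy as np
for i in range(0,20):
    t=i*.095;print(round(t,3),round(-107.5*np.cos(t)+64.5*np.sin(t)+107.5,1),round(107.5*np.sin(t)+64.5*np.cos(t)-64.5,1))"
```

```text
0.0 0.0 0.0
0.095 6.6 9.9
0.19 14.1 19.1
0.285 22.5 27.6
0.38 31.6 35.3
0.475 41.4 42.0
0.57 51.8 47.8
0.665 62.7 52.6
0.76 74.0 56.3
0.855 85.6 58.9
0.95 97.4 60.5
1.045 109.3 60.9
1.14 121.2 60.1
1.235 133.0 58.3
1.33 144.5 55.3
1.425 155.7 51.2
1.52 166.5 46.1
1.615 176.7 40.0
1.71 186.3 33.0
1.805 195.2 25.1
```

>>> {"op": "send_rows", "data": {"deltas": [0,0,0,0,0.0066,-0.0099,0,0,0,0,0,0.0141,-0.0191,0,0,0,0,0,0.0225,-0.0276,0,0,0,0,0,0.0316,-0.0353,0,0,0,0,0,0.0414,-0.042,0,0,0,0,0,0.0518,-0.0478,0,0,0,0,0,0.0627,-0.0526,0,0,0,0,0,0.074,-0.0563,0,0,0,0,0,0.074,-0.0563,0]}}

```text
clock: 5.25
ee_pos: [0.5535, -0.3419, 0.3619]
orientation: [[-0.031, 1.0, 0.004], [0.999, 0.031, -0.005], [-0.005, 0.003, -1.0]]
ft_force: [-2.8, -1.5, 5.9]
finger_gap: 0.0068
```

```bash
python3 - <<'E'
from h import *
s=robot.sense();print(s["ee_pos"],s["finger_gap"],s["ft_force"],s["wrist_torque"],s["orientation"].round(3))
im=robot.read_camera("wrist");a=robot.read_camera("scene");cv2.imwrite("pics/w5.png",np.hstack([cv2.resize(im,(400,300)),cv2.resize(a[200:400,250:517],(400,300))]))
E
```

```text
[ 0.55345584 -0.34193133  0.36187038] 0.006835752539581524 [-2.81595893 -1.53395737  5.9443954 ] [-0.08539362  0.45532094  0.02720403] [[-0.031  1.     0.004]
 [ 0.999  0.031 -0.005]
 [-0.005  0.003 -1.   ]]
```

View pics/w5.png

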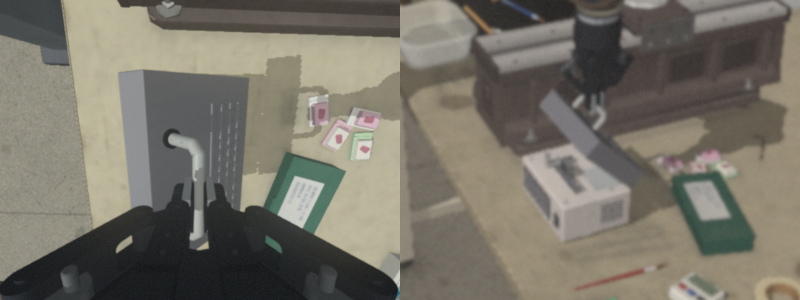

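>>> {"op": "send_rows", "data": {"deltas": [0,0,0,0,0.0116,-0.0026,0,0,0,0,0,0.0234,-0.0042,0,0,0,0,0,0.0353,-0.0046,0,0,0,0,0,0.0472,-0.0038,0,0,0,0,0,0.059,-0.002,0,0,0,0,0,0.0705,0.001,0,0,0,0,0,0.0817,0.0051,0,0,0,0,0,0.0925,0.0102,0,0,0,0,0,0.1027,0.0163,0,0,0,0,0,0.1123,0.0233,0,0,0,0,0,0.1123,0.0233,0]}}

```text
clock: 6.45
ee_pos: [0.6661, -0.3387, 0.3345]
orientation: [[-0.031, 1.0, 0.004], [1.0, 0.031, -0.004], [-0.004, 0.004, -1.0]]
ft_force: [1.8, -6.0, 2.8]
finger_gap: 0.0066
```

```bash
python3 - <<'E'
from h import *
s=robot.sense();print(s["ee_pos"],s["finger_gap"],s["ft_force"],s["wrist_torque"],s["orientation"].round(3))
im=robot.read_camera("wrist");a=robot.read_camera("scene");cv2.imwrite("pics/w6.png",np.hstack([cv2.resize(im,(400,300)),cv2.resize(a[200:400,250:517],(400,300))]))
E
```

```text
[ 0.66605879 -0.33872185  0.33447693] 0.006596967054706563 [ 1.77852536 -5.97445119  2.83779212] [-0.98159834  0.09297861 -0.05071946] [[-0.031  1.     0.004]
 [ 1.     0.031 -0.004]
 [-0.004  0.004 -1.   ]]
```

View pics/w6.png

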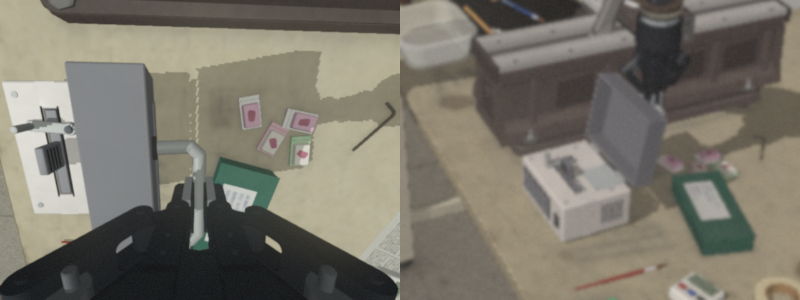

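>>> {"op": "send_rows", "data": {"deltas": [0,0,0,0,0,0,0.016,0,0,0,0,0,0,0.016,0,0,0,0,0.001,-0.02,0.016,0,0,0,0,0.001,-0.04,0.016,0,0,0,0,0,-0.07,0.016,0,0,0,0,0,-0.11,0.016,0,0,0,-0.01,-0.04,-0.12,0.03,0,0,0,-0.03,-0.08,-0.12,0.03,0,0,0,-0.05,-0.12,-0.12,0.03,0,0,0,-0.07,-0.16,-0.12,0.03,0,0,0,-0.09,-0.2,-0.11,0.03,0,0,0,-0.09,-0.2,-0.11,0.03]}}

```text
clock: 7.75
ee_pos: [0.4641, -0.4354, 0.4419]
orientation: [[-0.026, 1.0, -0.003], [1.0, 0.026, 0.004], [0.004, -0.003, -1.0]]
ft_force: [1.1, -0.1, -1.1]
finger_gap: 0.0302
```

```bash
python3 - <<'E'
from h import *
robot.read_camera("top")
s=robot.sense();print(s["ee_pos"],s["joint_vel"].round(1),s["finger_gap"],s["ft_force"],s["orientation"].round(3))
C=cal("wrist");im=robot.read_camera("wrist");cv2.imwrite("pics/w7.png",im)
import pickle;pickle.dump(C,open("w7.pkl","wb"))
E
```

```text
[ 0.46582517 -0.43449277  0.44258724] [ 2.9  0.6 -2.3  0.7 -0.   0.6] 0.03005396087342188 [0.54632668 1.20469531 0.41708085] [[-0.027  1.    -0.001]
 [ 1.     0.027  0.004]
 [ 0.004 -0.001 -1.   ]]
```

View pics/w7.png

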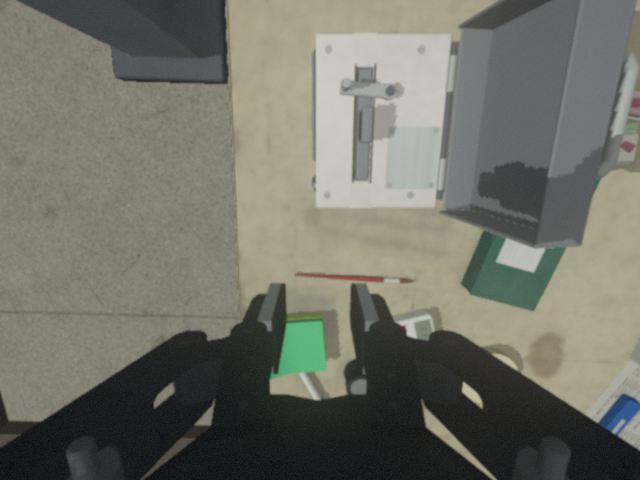

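```bash
python3 - <<'E'
from h import *
im=cv2.imread("pics/w7.png");crop(im,305,25,155,100,5,"pics/w7a.png");crop(im,305,120,155,100,5,"pics/w7b.png")
E
```

```text
(no output)
```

View pics/w7a.png

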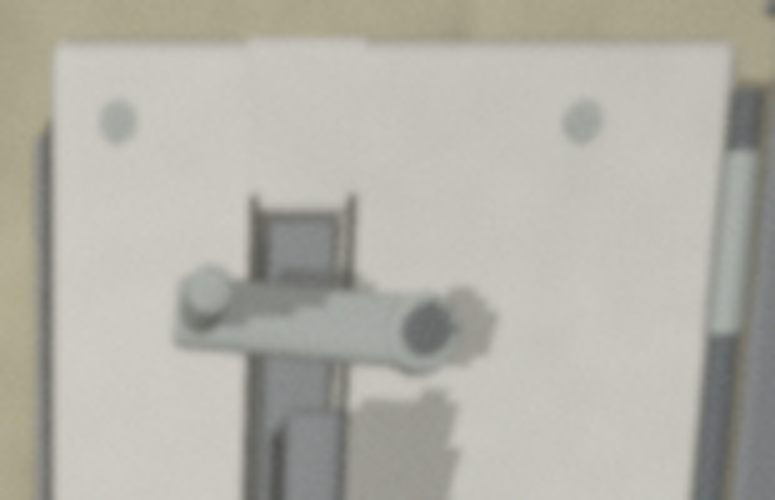

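View pics/w7b.png

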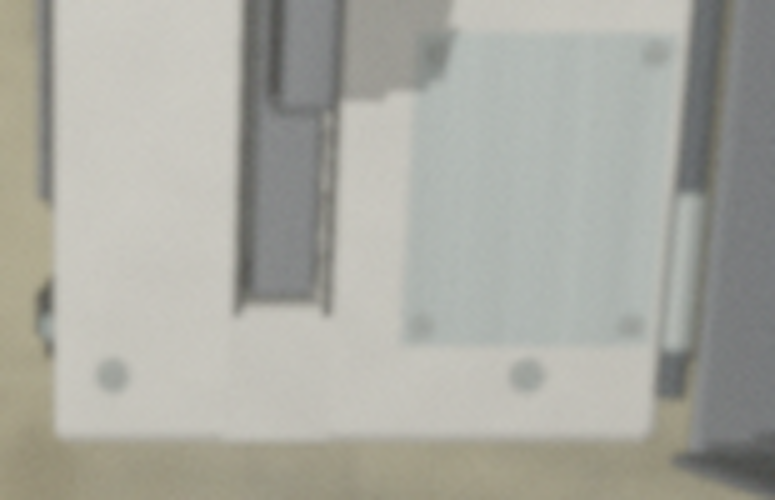

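```bash
python3 - <<'E'
from h import *
import pickle
from scipy.optimize import least_squares
C=pickle.load(open("w7.pkl","rb"))
f=lambda p,o,k=5:((p[0]+.5)/k-.5+o[0],(p[1]+.5)/k-.5+o[1])
A=(305,25);B=(305,120);z=.075
L=[((57,45),A,(-.062,.08,z)),((733,45),A,(.062,.08,z)),((57,438),B,(-.062,-.08,z)),((650,438),B,(.062,-.08,z)),
((252,200),A,(-.0235,.0515,z)),((353,197),A,(-.0085,.0515,z)),((238,312),B,(-.0235,-.0515,z)),((328,312),B,(-.0085,-.0515,z)),
((208,290),A,(-.035,.03,.104)),((314,410),A,(-.016,.015,.103)),((309,107),B,(-.016,-.015,.103))]
o=np.array([f(a,b) for a,b,_ in L])
def res(q):
    p=proj(None,boxpts(q,[a[2] for a in L])+[0,0,q[3]],C);return (p-o).ravel()
for m in([1,1,1,0],[1,1,1,1]):
    m=np.array(m);s=least_squares(lambda q:np.r_[res(q*m),q*(1-m)],[.52,-.34,.03,0]);q=s.x*m;print(q.round(4),"\n",res(q).reshape(-1,2).round(1).tolist())
for a,b,w in L[8:]: print(w,onz(None,f(a,b),w[2],C))
p,Q=cur();print(p,Q.round(4))
print(boxpts(q,[(-.035,.03,.104),(-.016,0,.095),(6e-3,.03,.08),(.0625,0,.0775)]))
E
```

```text
[ 0.5233 -0.3432  0.0255  0.    ] 
 [[-1.2, -2.7], [2.5, -2.5], [-1.2, 0.8], [1.2, 1.1], [1.8, 1.7], [-2.0, 2.3], [1.0, -2.0], [-2.0, -2.0], [-0.0, 3.8], [0.2, -1.1], [-0.3, 0.7]]
[ 0.5236 -0.3429  0.0255 -0.0025] 
 [[-0.8, -2.1], [1.8, -1.8], [-0.8, 0.1], [0.7, 0.4], [1.9, 2.0], [-2.1, 2.6], [1.1, -2.5], [-2.0, -2.5], [0.2, 3.9], [0.2, -1.1], [-0.3, 0.4]]
(-0.035, 0.03, 0.104) [ 0.48739099 -0.31115728  0.104     ]
(-0.016, 0.015, 0.103) [ 0.50679599 -0.32949827  0.103     ]
(-0.016, -0.015, 0.103) [ 0.50786879 -0.35802344  0.103     ]
[ 0.4670834  -0.43387612  0.44326266] [[-2.920e-02  9.996e-01 -2.000e-04]
 [ 9.996e-01  2.920e-02  2.900e-03]
 [ 2.900e-03 -1.000e-04 -1.000e+00]]
[[ 0.48786424 -0.31382122  0.104     ]
 [ 0.50762154 -0.34332798  0.095     ]
 [ 0.52885096 -0.31277783  0.08      ]
 [ 0.58609612 -0.34133027  0.0775    ]]
```

```bash
python3 - <<'E'
from h import *
import pickle
C=pickle.load(open("w7.pkl","rb"))
f=lambda p,o,k=5:((p[0]+.5)/k-.5+o[0],(p[1]+.5)/k-.5+o[1])
print(onz(None,f((427,327),(305,25)),.084,C))
p,Q=cur();print(p)
deltas([((.4875,-.3115,.34),down(46.5),.035,6),((.4875,-.3115,.26),down(46.5),.035,4)],(p,Q))
E
```

```text
[ 0.52889402 -0.31282743  0.084     ]
[ 0.4670834  -0.43387612  0.44326266]
10 rows
0, 0, -7.5, 0.0202, 0.004, 0.0173, 0.035, 0, -0.1, -14.9, 0.0405, 0.008, 0.0345, 0.035, 0, -0.1, -22.4, 0.0607, 0.012, 0.0518, 0.035, 0, -0.1, -29.9, 0.081, 0.016, 0.0691, 0.035, 0, -0.1, -37.4, 0.1012, 0.02, 0.0863, 0.035, 0.1, -0.2, -44.8, 0.1214, 0.024, 0.1036, 0.035, 0.1, -0.2, -44.8, 0.1214, 0.024, 0.1236, 0.035, 0.1, -0.2, -44.8, 0.1213, 0.024, 0.1436, 0.035, 0.1, -0.2, -44.8, 0.1213, 0.024, 0.1636, 0.035, 0.1, -0.2, -44.8, 0.1212, 0.024, 0.1836, 0.035
```

Pivot matches the fit exactly. Move above the peg first and look.

>>> {"op": "send_rows", "data": {"deltas": [0,0,-7.5,0.02,0.004,0.017,0.035,0,0,-15,0.04,0.008,0.035,0.035,0,0,-22.4,0.061,0.012,0.052,0.035,0,0,-30,0.081,0.016,0.069,0.035,0,0,-37.4,0.101,0.02,0.086,0.035,0,0,-44.8,0.1215,0.024,0.108,0.035,0,0,-44.8,0.1215,0.024,0.108,0.035,0,0,-44.8,0.1215,0.024,0.108,0.035]}}

```text
clock: 8.65
ee_pos: [0.4888, -0.3108, 0.3364]
orientation: [[-0.726, 0.687, -0.0], [0.687, 0.726, 0.0], [0.001, 0.0, -1.0]]
ft_force: [0.3, -0.4, -0.5]
finger_gap: 0.0348
```

```bash
python3 - <<'E'
from h import *
s=robot.sense();print(s["ee_pos"],s["joint_vel"].round(1),s["finger_gap"],s["orientation"].round(3))
C=cal("wrist");im=robot.read_camera("wrist")
for P in proj(None,[(.4875,-.3115,.104),(.5289,-.3128,.084),(.5073,-.3438,.103)],C): cv2.circle(im,(int(P[0]),int(P[1])),4,(0,0,255),1)
cv2.imwrite("pics/w8.png",im)
p,Q=cur();print(p)
deltas([((.4875,-.3115,.26),down(46.5),.035,4)],(p,Q))
E
```

```text
[ 0.48883514 -0.310789    0.33641278] [-1.5 -0.8 -2.3 -0.3 -0.2 -0.3] 0.03484108417695373 [[-0.726  0.687 -0.   ]
 [ 0.687  0.726  0.   ]
 [ 0.001  0.    -1.   ]]
[ 0.48881051 -0.31167248  0.3375233 ]
4 rows
0, 0, 0, 0.0003, -0.0002, 0.0194, 0.035, 0, 0.1, 0, 0.0006, -0.0004, 0.0388, 0.035, 0, 0.1, 0, 0.0009, -0.0006, 0.0581, 0.035, 0, 0.1, 0, 0.0012, -0.0008, 0.0775, 0.035
```

View pics/w8.png

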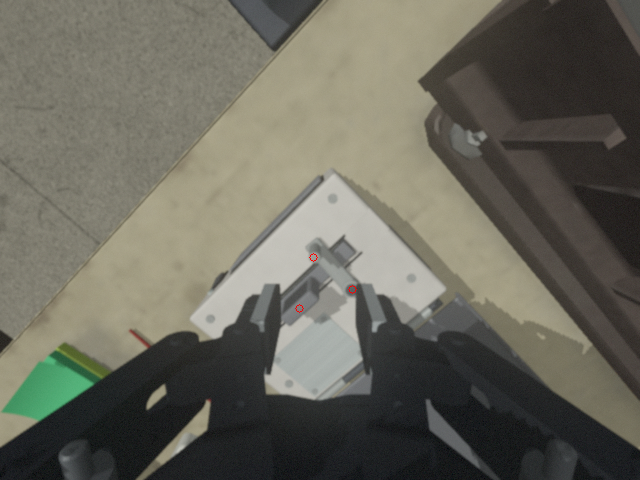

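```bash
python3 - <<'E'
from h import *
im=cv2.imread("pics/w8.png");crop(im,250,215,130,100,6,"pics/w8a.png")
E
```

```text
(no output)
```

View pics/w8a.png

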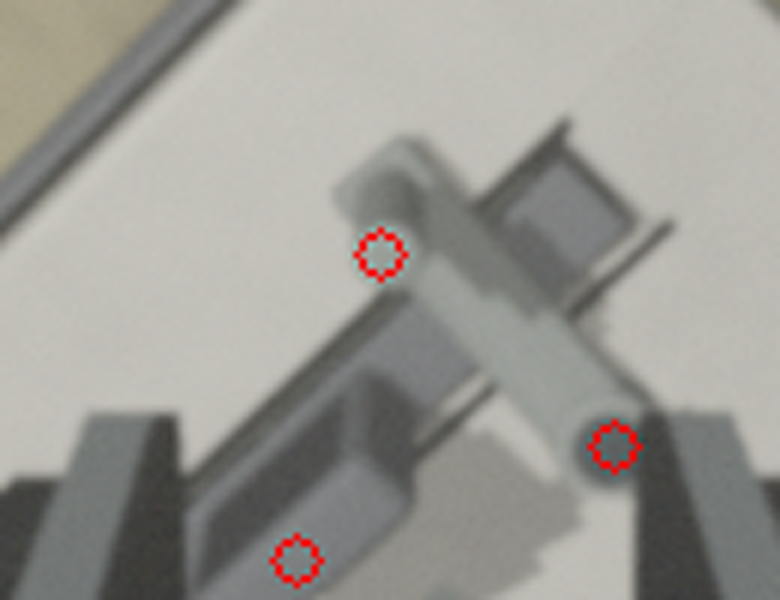

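>>> {"op": "send_rows", "data": {"deltas": [0,0,0,0.001,0,0.02,0.035,0,0,0,0.001,-0.001,0.04,0.035,0,0,0,0.001,-0.001,0.06,0.035,0,0,0,0.001,-0.001,0.0775,0.035,0,0,0,0.001,-0.001,0.0775,0.02,0,0,0,0.001,-0.001,0.0775,0,0,0,0,0.001,-0.001,0.0775,0,0,0,0,0.001,-0.001,0.0775,0]}}

```text
clock: 9.5
ee_pos: [0.4868, -0.3124, 0.2604]
orientation: [[-0.726, 0.688, 0.002], [0.688, 0.726, -0.003], [-0.003, -0.0, -1.0]]
ft_force: [0.7, -1.7, -2.4]
finger_gap: 0.0049
```

```bash
python3 - <<'E'
from h import *
s=robot.sense();print(s["ee_pos"],s["finger_gap"],s["ft_force"])
im=robot.read_camera("wrist");cv2.imwrite("pics/w9.png",im[200:400,200:440])
p,Q=cur()
pv=np.array([.5289,-.3128]);v=p[:2]-pv;print(v,np.hypot(*v))
w=[]
for i in range(1,12):
    a=-0.13*i;M=np.array([[np.cos(a),-np.sin(a)],[np.sin(a),np.cos(a)]]);n=pv+M@v
    w.append(((n[0],n[1],p[2]),down(46.5+min(40,3.6*i)),0,1))
deltas(w,(p,Q))
E
```

```text
[ 0.48681838 -0.3123931   0.26036636] 0.004937204547393227 [ 0.71943977 -1.67326679 -2.41567248]
[-0.04210195  0.00042848] 0.04210413354475071
11 rows
0, 0.2, -3.6, 0.0035, 0.0042, 0, 0, 0, 0.2, -7.2, 0.0063, 0.0089, 0, 0, 0, 0.2, -10.8, 0.0086, 0.0139, 0, 0, 0, 0.2, -14.4, 0.0102, 0.0191, 0, 0, 0, 0.2, -18, 0.011, 0.0245, 0, 0, -0.1, 0.2, -21.6, 0.0112, 0.03, 0, 0, -0.1, 0.2, -25.2, 0.0107, 0.0354, 0, 0, -0.1, 0.2, -28.8, 0.0095, 0.0408, 0, 0, -0.1, 0.2, -32.4, 0.0076, 0.0459, 0, 0, -0.1, 0.2, -36, 0.005, 0.0507, 0, 0, -0.1, 0.2, -39.6, 0.0018, 0.0552, 0, 0
```

View pics/w9.png

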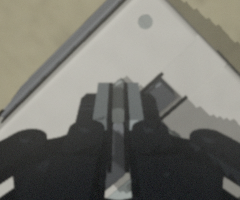

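>>> {"op": "send_rows", "data": {"deltas": [0,0,-3.6,0.0035,0.0042,0,0,0,0,-7.2,0.0063,0.0089,0,0,0,0,-10.8,0.0086,0.0139,0,0,0,0,-14.4,0.0102,0.0191,0,0,0,0,-18,0.011,0.0245,0,0,0,0,-21.6,0.0112,0.03,0,0,0,0,-25.2,0.0107,0.0354,0,0,0,0,-28.8,0.0095,0.0408,0,0,0,0,-32.4,0.0076,0.0459,0,0,0,0,-36,0.005,0.0507,0,0,0,0,-39.6,0.0018,0.0552,0,0,0,0,-39.6,0.0018,0.0552,0,0]}}

```text
clock: 10.75
ee_pos: [0.5236, -0.2714, 0.2602]
orientation: [[-0.998, 0.065, 0.002], [0.065, 0.998, -0.004], [-0.002, -0.004, -1.0]]
ft_force: [-7.6, -3.3, -1.5]
finger_gap: 0.0053
```

```bash
python3 - <<'E'
from h import *
s=robot.sense();print(s["ee_pos"],s["finger_gap"],s["ft_force"],s["orientation"].round(3))
im=robot.read_camera("wrist");a=robot.read_camera("top")
cv2.imwrite("pics/w10.png",np.hstack([im[100:400,200:600],cv2.resize(a[215:290,380:480],(400,300),interpolation=cv2.INTER_CUBIC)]))
E
```

```text
[ 0.52358681 -0.27140663  0.26020035] 0.0053340591668610705 [-7.55782763 -3.28053292 -1.45874433] [[-0.998  0.065  0.002]
 [ 0.065  0.998 -0.004]
 [-0.002 -0.004 -1.   ]]
```

View pics/w10.png

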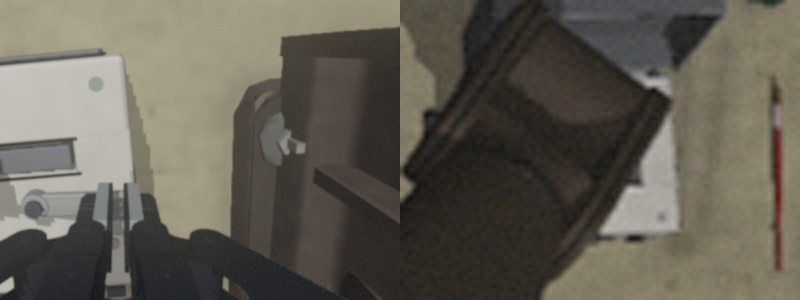

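>>> {"op": "send_rows", "data": {"deltas": [0,0,0,0,0,0,0.025,0,0,0,0,0,0,0.03,0,0,0,0,0,-0.03,0.03,0,0,0,0,0,-0.07,0.03,0,0,8.4,0.006,-0.01,-0.1,0.04,0,0,16.8,0.01,-0.02,-0.12,0.04,0,0,25.2,0.015,-0.035,-0.13,0.04,0,0,33.6,0.015,-0.05,-0.13,0.04,0,0,42,0.015,-0.065,-0.13,0.04,0,0,50.4,0.01,-0.075,-0.13,0.04,0,0,58.8,0.01,-0.075,-0.13,0.04,0,0,67.2,0.01,-0.075,-0.13,0.04]}}

```text
clock: 12.05
ee_pos: [0.5081, -0.3445, 0.3891]
orientation: [[-0.319, 0.948, 0.0], [0.948, 0.319, 0.001], [0.001, 0.001, -1.0]]
ft_force: [-0.8, -0.5, -1.0]
finger_gap: 0.0399
```

```bash
python3 - <<'E'
from h import *
s=robot.sense();print(s["ee_pos"],s["ft_force"],s["joint_positions"].round(1))
p,Q=cur();deltas([((.485,-.40,.39),down(1.5),.04,4)],(p,Q))
E
```

```text
[ 0.50810436 -0.34454785  0.38913509] [-0.82754816 -0.51953004 -0.97797858] [-4.360e+01  9.500e+00  1.001e+02  1.000e-01  7.040e+01 -6.220e+01]
4 rows
0, 0, 4.3, -0.0113, -0.0099, -0.0002, 0.04, 0, 0, 8.5, -0.0226, -0.0198, -0.0005, 0.04, 0, 0, 12.8, -0.0339, -0.0297, -0.0007, 0.04, 0, -0.1, 17.1, -0.0452, -0.0396, -0.0009, 0.04
```

>>> {"op": "send_rows", "data": {"deltas": [0,0,6,-0.011,-0.01,0,0.04,0,0,12,-0.023,-0.02,0,0.04,0,0,17.1,-0.034,-0.03,0,0.04,0,0,17.1,-0.045,-0.04,0,0.04,0,0,17.1,-0.045,-0.04,0,0.04,0,0,17.1,-0.045,-0.04,0,0.04]}}

```text
clock: 12.65
ee_pos: [0.4848, -0.4001, 0.389]
orientation: [[-0.033, 0.999, 0.0], [0.999, 0.033, 0.001], [0.001, 0.0, -1.0]]
ft_force: [0.3, 0.4, 0.4]
finger_gap: 0.0399
```

```bash
python3 - <<'E'
from h import *
robot.read_camera("top")
s=robot.sense();print(s["ee_pos"],s["joint_vel"].round(1),s["orientation"].round(3))
C=cal("wrist");im=robot.read_camera("wrist");cv2.imwrite("pics/w11.png",im)
import pickle;pickle.dump(C,open("w11.pkl","wb"))
q=(.5235,-.343,.0255)
P=proj(None,boxpts(q,[(-.016+dx,dy,.103) for dx,dy in((.005,.015),(.005,-.015),(-.005,-.015),(-.005,.015))]),C)
print(P)
k=5;x0,y0=290,60
c=cv2.resize(im[y0:y0+120,x0:x0+160],None,fx=k,fy=k,interpolation=cv2.INTER_CUBIC)
pp=(P-[x0,y0]+.5)*k-.5
cv2.polylines(c,[np.int32(pp)],True,(0,0,255),1);cv2.imwrite("pics/w11a.png",c)
E
```

```text
[ 0.48497341 -0.3997581   0.38897821] [ 0.4 -0.2  0.1 -0.1 -0.1  0.2] [[-0.034  0.999  0.   ]
 [ 0.999  0.034  0.001]
 [ 0.001  0.    -1.   ]]
[[356.09405917 145.48432723]
 [354.49974327 186.40025936]
 [341.39325417 186.28830335]
 [342.54090211 145.3655686 ]]
```

View pics/w11.png

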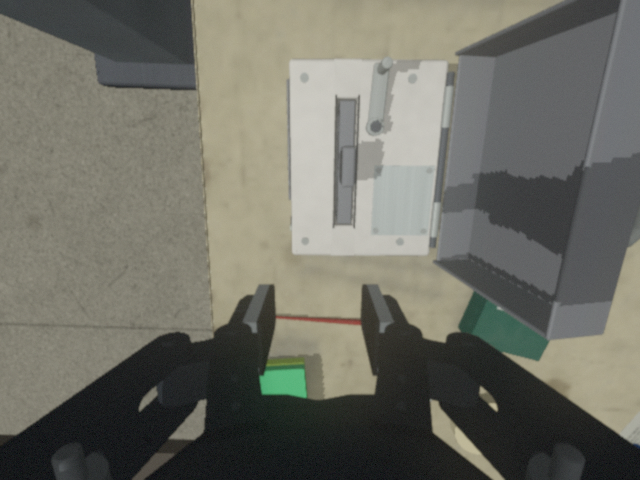

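View pics/w11a.png

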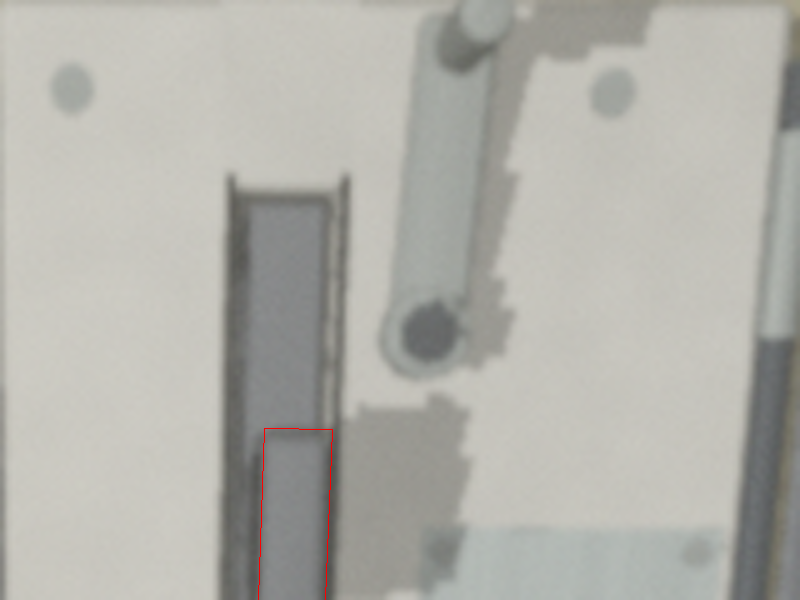

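```bash
python3 - <<'E'
from h import *
p,Q=cur();print(p)
deltas([((.5076,-.3434,.32),down(1.5),.035,4),((.5076,-.3434,.252),down(1.5),.035,4)],(p,Q))
E
```

```text
[ 0.48508322 -0.39959578  0.38895699]
8 rows
0, 0, 0.1, 0.0138, 0.0061, 0.0172, 0.035, 0, 0, 0.2, 0.0277, 0.0122, 0.0345, 0.035, 0, 0, 0.3, 0.0415, 0.0183, 0.0517, 0.035, 0, 0, 0.4, 0.0554, 0.0244, 0.069, 0.035, 0, 0, 0.4, 0.0554, 0.0244, 0.086, 0.035, 0, 0, 0.4, 0.0553, 0.0244, 0.103, 0.035, 0, 0, 0.4, 0.0553, 0.0244, 0.12, 0.035, 0, 0, 0.4, 0.0553, 0.0244, 0.137, 0.035
```

>>> {"op": "send_rows", "data": {"deltas": [0,0,0,0.014,0.006,0.017,0.035,0,0,0.2,0.028,0.012,0.034,0.035,0,0,0.4,0.0415,0.018,0.052,0.035,0,0,0.4,0.0555,0.0245,0.069,0.035,0,0,0.4,0.0555,0.0245,0.086,0.035,0,0,0.4,0.0555,0.0245,0.103,0.035,0,0,0.4,0.0555,0.0245,0.12,0.035,0,0,0.4,0.0555,0.0245,0.137,0.035,0,0,0.4,0.0555,0.0245,0.137,0.035]}}

```text
clock: 13.65
ee_pos: [0.5068, -0.344, 0.2491]
orientation: [[-0.025, 1.0, -0.003], [1.0, 0.025, 0.003], [0.003, -0.003, -1.0]]
ft_force: [0.3, 0.3, 0.2]
finger_gap: 0.0349
```

```bash
python3 - <<'E'
from h import *
s=robot.sense();print(s["ee_pos"],s["joint_vel"].round(1),s["ft_force"])
im=robot.read_camera("wrist");crop(im,240,220,160,120,5,"pics/w12.png")
E
```

```text
[ 0.50681429 -0.34396689  0.24910533] [ 0.2 -1.8 -1.4  0.   2.5  0.1] [0.27560501 0.27597332 0.21918877]
```

View pics/w12.png

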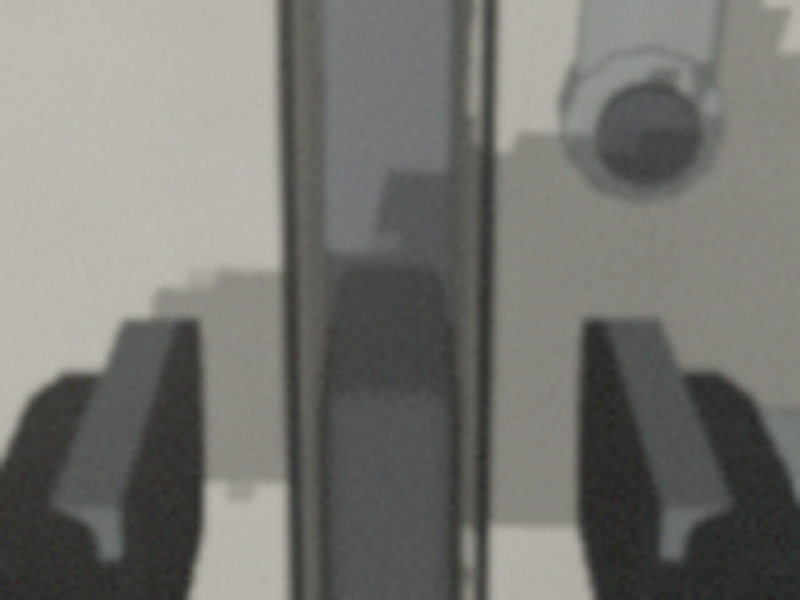

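>>> {"op": "send_rows", "data": {"deltas": [0,0,0,0,0,-0.005,0.035,0,0,0,0,0,-0.005,0,0,0,0,0,0,-0.005,0,0,0,0,0,0,-0.005,0,0,0,0,0,0,-0.005,0]}}

```text
clock: 14.2
ee_pos: [0.5077, -0.3443, 0.2587]
orientation: [[-0.026, 1.0, 0.001], [1.0, 0.026, -0.002], [-0.002, 0.001, -1.0]]
ft_force: [-2.3, -0.5, 6.0]
finger_gap: 0.0086
```

```bash
python3 - <<'E'
from h import *
s=robot.sense();print(s["ee_pos"],s["finger_gap"],s["ft_force"],s["wrist_torque"],s["orientation"].round(3))
E
```

```text
[ 0.50770526 -0.34431638  0.2586689 ] 0.008648986077581557 [-2.28068056 -0.52718063  6.00771914] [-0.00326385  0.48684185  0.06722287] [[-0.026  1.     0.001]
 [ 1.     0.026 -0.002]
 [-0.002  0.001 -1.   ]]
```

>>> {"op": "send_rows", "data": {"deltas": [0,0,0,0,0,-0.004,0,0,0,0,0,0,-0.01,0,0,0,0,0,0,-0.018,0,0,0,0,0,0,-0.026,0]}}

```text
clock: 14.6
ee_pos: [0.5076, -0.3437, 0.2834]
orientation: [[-0.026, 1.0, -0.0], [1.0, 0.026, 0.0], [0.0, -0.0, -1.0]]
ft_force: [0.6, 0.2, -1.0]
finger_gap: 0.0083
```

```bash
python3 - <<'E'
from h import *
s=robot.sense();print(s["ee_pos"],s["finger_gap"],s["ft_force"],s["wrist_torque"],s["orientation"].round(3))
im=robot.read_camera("wrist");crop(im,220,180,200,150,4,"pics/w13.png")
E
```

```text
[ 0.50757239 -0.34369748  0.28341476] 0.008258855566094075 [ 0.59561954  0.20243189 -0.96127138] [-0.04341149 -0.02728194  0.00938779] [[-0.026  1.    -0.   ]
 [ 1.     0.026  0.   ]
 [ 0.    -0.    -1.   ]]
```

View pics/w13.png

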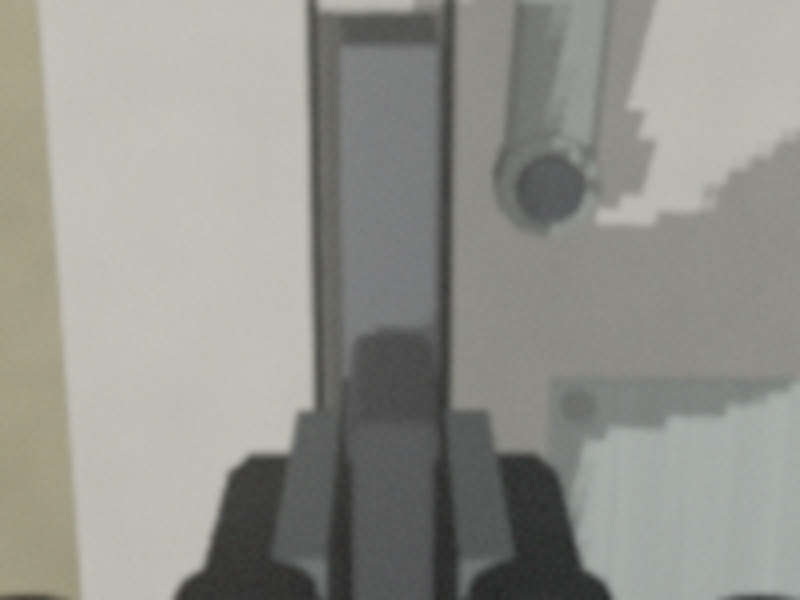

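>>> {"op": "send_rows", "data": {"deltas": [0,0,0,0,0,-0.01,0,0,0,0,0,0,-0.02,0,0,0,0,0,0,-0.03,0,0,0,0,0,0,-0.045,0,0,0,0,0,0,-0.06,0,0,0,0,0,0,-0.08,0,0,0,0,0,0,-0.1,0,0,0,0,0,0,-0.125,0,0,0,0,0,0,-0.15,0,0,0,0,0,0,-0.18,0,0,0,0,0,0,-0.21,0,0,0,0,0,0,-0.235,0]}}

```text
clock: 15.85
ee_pos: [0.5073, -0.3436, 0.5215]
orientation: [[-0.026, 1.0, 0.002], [1.0, 0.026, -0.002], [-0.002, 0.002, -1.0]]
ft_force: [-0.0, -1.1, -1.3]
finger_gap: 0.0088
```

```bash
python3 - <<'E'
from h import *
s=robot.sense();print(s["ee_pos"],s["finger_gap"],s["ft_force"],s["wrist_torque"],s["joint_positions"].round(1))
im=robot.read_camera("wrist");b=robot.read_camera("scene");cv2.imwrite("pics/w14.png",np.hstack([cv2.resize(im,(400,300)),cv2.resize(b[150:390,230:550],(400,300))]))
p,Q=cur();deltas([((.465,-.20,.53),down(0),0,5),((.46,.0,.53),down(0),0,7)],(p,Q))
E
```

```text
[ 0.50726413 -0.3435533   0.52149034] 0.008800594099127894 [-0.02892618 -1.13004401 -1.34160553] [-0.0200183  -0.04673014 -0.02139465] [-43.6   4.8  91.6   0.   83.4 -45.1]
12 rows
0.1, 0.1, 0.3, 0.0289, -0.0077, -0.0013, 0, 0.2, 0.2, 0.6, 0.0579, -0.0155, -0.0027, 0, 0.3, 0.3, 0.9, 0.0868, -0.0232, -0.004, 0, 0.4, 0.3, 1.2, 0.1157, -0.0309, -0.0054, 0, 0.4, 0.4, 1.5, 0.1447, -0.0387, -0.0067, 0, 0.4, 0.4, 1.5, 0.1733, -0.0387, -0.0069, 0, 0.4, 0.4, 1.5, 0.2018, -0.0386, -0.0071, 0, 0.4, 0.4, 1.5, 0.2304, -0.0386, -0.0073, 0, 0.4, 0.4, 1.5, 0.259, -0.0386, -0.0076, 0, 0.4, 0.4, 1.5, 0.2876, -0.0386, -0.0078, 0, 0.4, 0.4, 1.5, 0.3162, -0.0386, -0.008, 0, 0.4, 0.4, 1.5, 0.3447, -0.0385, -0.0082, 0
```

View pics/w14.png

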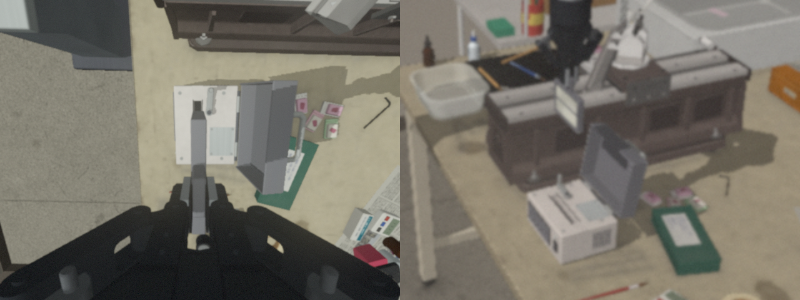

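>>> {"op": "send_rows", "data": {"deltas": [0,0,0.3,0.015,-0.004,-0.003,0,0,0,0.6,0.04,-0.01,-0.006,0,0,0,0.9,0.07,-0.018,-0.008,0,0,0,1.2,0.1,-0.027,-0.008,0,0,0,1.5,0.13,-0.035,-0.008,0,0,0,1.5,0.16,-0.039,-0.008,0,0,0,1.5,0.19,-0.039,-0.008,0,0,0,1.5,0.22,-0.039,-0.008,0,0,0,1.5,0.25,-0.039,-0.008,0,0,0,1.5,0.28,-0.039,-0.008,0,0,0,1.5,0.31,-0.039,-0.008,0,0,0,1.5,0.34,-0.039,-0.008,0]}}

```text
clock: 17.15
ee_pos: [0.4588, -0.0031, 0.5235]
orientation: [[0.0, 1.0, -0.004], [1.0, -0.0, 0.001], [0.001, -0.004, -1.0]]
ft_force: [0.6, 0.3, -2.7]
finger_gap: 0.0082
```

```bash
python3 - <<'E'
from h import *
s=robot.sense();print(s["ee_pos"],s["finger_gap"],s["ft_force"],s["joint_positions"].round(1),s["orientation"].round(3))
b=robot.read_camera("scene");crop(b,180,80,260,195,3,"pics/w15.png")
p,Q=cur();deltas([((.466,.297,.53),down(0),0,10)],(p,Q))
E
```

```text
[ 0.45876151 -0.00310193  0.52350437] 0.008183847451046477 [ 0.59126639  0.25499475 -2.65763318] [-13.1 -15.9 110.5   0.   85.6 -13.1] [[ 0.     1.    -0.004]
 [ 1.    -0.     0.001]
 [ 0.001 -0.004 -1.   ]]
10 rows
0, 0, 0, 0.0297, 0.0008, -0.0005, 0, 0, -0.1, 0, 0.0595, 0.0017, -0.001, 0, -0.1, -0.1, 0, 0.0892, 0.0025, -0.0014, 0, -0.1, -0.1, 0.1, 0.1189, 0.0033, -0.0019, 0, -0.1, -0.1, 0.1, 0.1486, 0.0042, -0.0024, 0, -0.1, -0.2, 0.1, 0.1784, 0.005, -0.0029, 0, -0.2, -0.2, 0.1, 0.2081, 0.0059, -0.0034, 0, -0.2, -0.2, 0.1, 0.2378, 0.0067, -0.0038, 0, -0.2, -0.3, 0.1, 0.2676, 0.0075, -0.0043, 0, -0.2, -0.3, 0.2, 0.2973, 0.0084, -0.0048, 0
```

View pics/w15.png

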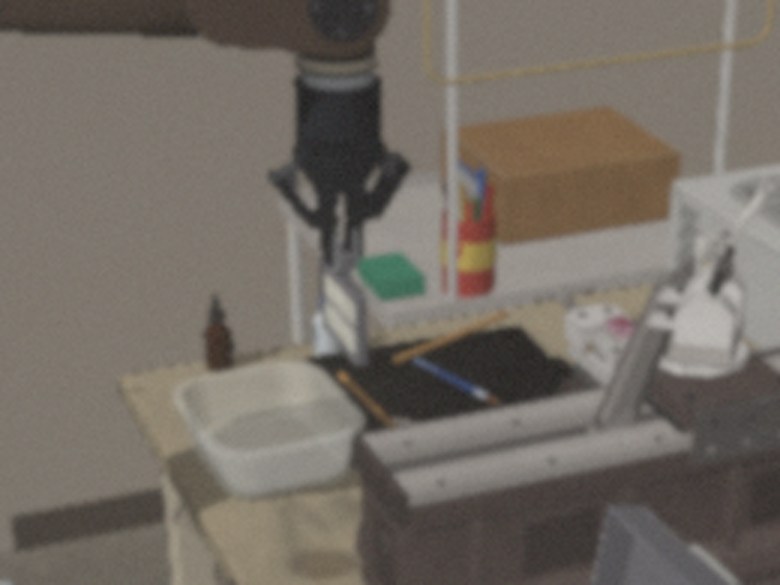

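>>> {"op": "send_rows", "data": {"deltas": [0,0,0,0.015,0.001,0,0,0,0,0,0.04,0.002,0,0,0,0,0,0.07,0.003,0,0,0,0,0,0.1,0.003,0,0,0,0,0,0.13,0.004,0,0,0,0,0,0.16,0.005,0,0,0,0,0,0.19,0.006,0,0,0,0,0,0.22,0.007,0,0,0,0,0,0.25,0.008,0,0,0,0,0,0.275,0.008,0,0,0,0,0,0.29,0.008,0,0,0,0,0,0.299,0.008,0,0]}}

```text
clock: 18.4
ee_pos: [0.4674, 0.295, 0.5243]
orientation: [[-0.001, 1.0, -0.003], [1.0, 0.001, -0.001], [-0.001, -0.003, -1.0]]
ft_force: [0.1, -0.5, -0.5]
finger_gap: 0.0083
```

```bash
python3 - <<'E'
from h import *
s=robot.sense();print(s["ee_pos"],s["finger_gap"],s["ft_force"],s["orientation"].round(3))
C=cal("wrist");im=robot.read_camera("wrist");cv2.imwrite("pics/w16.png",im)
import pickle;pickle.dump(C,open("w16.pkl","wb"))
E
```

```text
[0.4673546  0.29500509 0.52434151] 0.008283546686957625 [ 0.07060957 -0.46254011 -0.52501897] [[-0.001  1.    -0.003]
 [ 1.     0.001 -0.001]
 [-0.001 -0.003 -1.   ]]
```

View pics/w16.png

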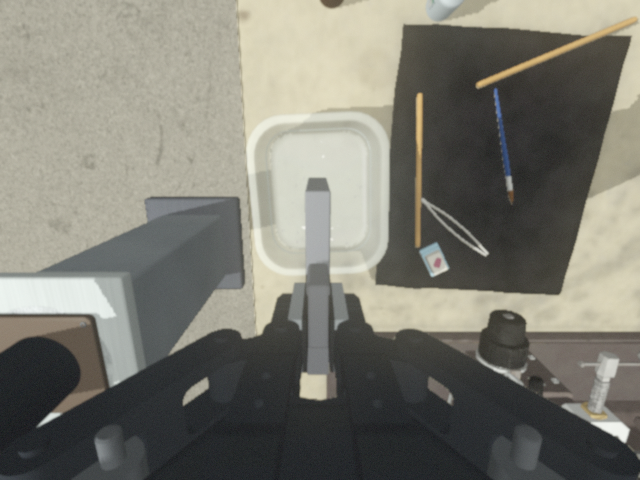

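```bash
python3 - <<'E'
from h import *
import pickle
C=pickle.load(open("w16.pkl","rb"))
for p in [(249,195),(388,192),(317,113),(320,274),(319,194)]: print(onz(None,p,.068,C))
E
```

```text
[0.37895445 0.30313591 0.068     ]
[0.55689779 0.30725476 0.068     ]
[0.46614444 0.40170431 0.068     ]
[0.47034963 0.19462827 0.068     ]
[0.46874565 0.30456004 0.068     ]
```

>>> {"op": "send_rows", "data": {"deltas": [0,0,0,0.003,0.001,0.015,0,0,0,0,0.003,0.001,0.035,0,0,0,0,0.003,0.001,0.06,0,0,0,0,0.003,0.001,0.085,0,0,0,0,0.003,0.001,0.105,0,0,0,0,0.003,0.001,0.12,0,0,0,0,0.003,0.001,0.128,0,0,0,0,0.003,0.001,0.13,0,0,0,0,0.003,0.001,0.13,0,0,0,0,0.003,0.001,0.13,0,0,0,0,0.003,0.001,0.13,0,0,0,0,0.003,0.001,0.13,0]}}

```text
clock: 19.65
ee_pos: [0.4691, 0.2971, 0.3968]
orientation: [[0.0, 1.0, 0.001], [1.0, -0.0, 0.001], [0.001, 0.001, -1.0]]
ft_force: [0.4, 0.2, -0.8]
finger_gap: 0.0084
```

```bash
python3 - <<'E'
from h import *
s=robot.sense();print(s["ee_pos"],s["joint_vel"].round(2),s["finger_gap"],s["ft_force"],s["orientation"].round(3))
b=robot.read_camera("scene");t=robot.read_camera("top");w=robot.read_camera("wrist")
cv2.imwrite("pics/end1.png",np.hstack([cv2.resize(b[150:390,190:510],(400,300)),cv2.resize(w,(400,300))]))
crop(t,130,180,340,130,2,"pics/end2.png")
crop(b,220,140,130,100,6,"pics/end3.png")
E
```

```text
[0.46912732 0.29711002 0.39684929] [ 0.09  0.16  0.3   0.    0.06 -0.03] 0.008371092004903252 [ 0.35235674  0.24618569 -0.80008122] [[ 0.     1.     0.001]
 [ 1.    -0.     0.001]
 [ 0.001  0.001 -1.   ]]
```

View pics/end1.png

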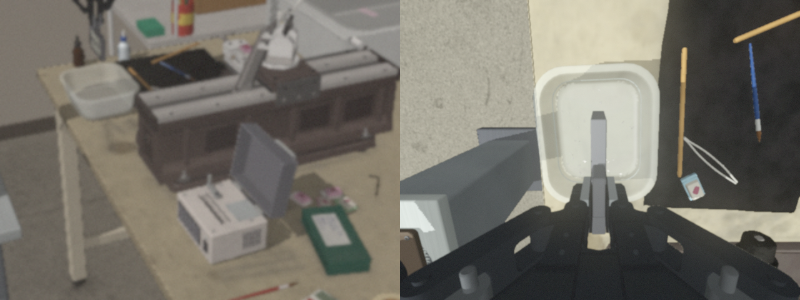

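View pics/end2.png

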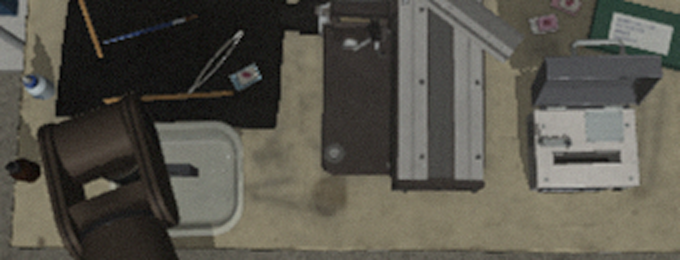

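View pics/end3.png

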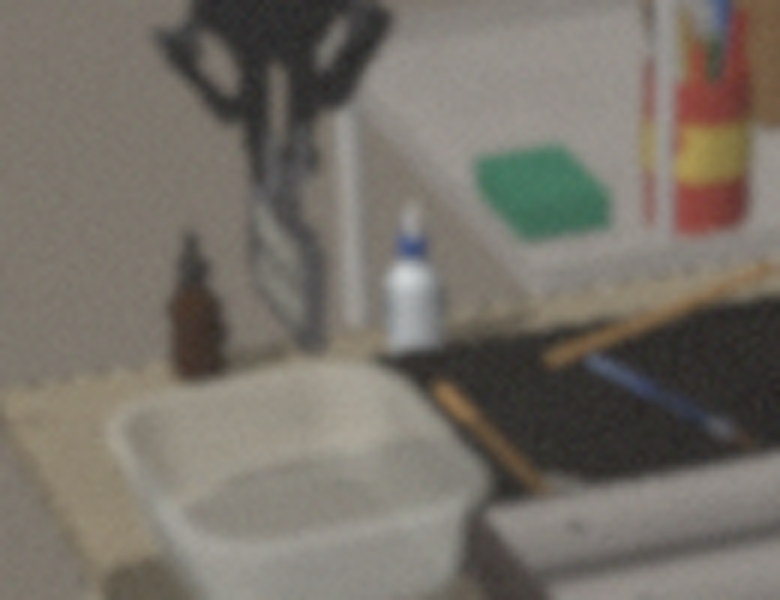

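```bash
python3 -c "
from station import robot
print(robot.sign_off())"
```

```text
the job is handed in; nothing more can be done
None
```

I opened the cover, turned the catch aside and drew the filter plate straight up by its tab. I then carried it across in front of the knife with its bottom edge about 0.27 m up, and handed the job in at about 20 s of the 67 s. No verdict is reported, so this rests on my own checks.

**Last checks before handing in:**
- **Plate:** it was still in the fingers, with a gap of 8.4 mm on the 10 mm tab and a load of about 0.8 N. It was at rest, and the tool was vertical and square to the bench front within about 0.1°. Its bottom edge was about 147 mm above the bench.
- **Position:** the gripper was within about 2 mm of the dish's middle as measured with the wrist camera.
- **Box:** the cover still stood open. I drove it to about 1.7 rad and it looked unchanged in the last pictures. The catch lay clear of the slot.
- **Bystanders:** the dish, the bottle and, in the part that was visible, the brush showed no movement in the last pictures. I did not re-measure their positions.

**Checks that disagreed:**
- The scene camera's fit of the box differed by several millimetres from the top and wrist cameras, so I worked from close wrist views, which then matched within 1–2 mm.
- Closing on the tab briefly showed 6 N upward, possibly the fingertips touching the deck. It was gone as soon as I lifted.

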